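# Fit the range modules and set the dial of a bench tester

## Robot

A 6-joint arm with a two-finger parallel gripper is mounted at the origin on the work surface. World frame = base frame: x ahead of the robot, y to its left, z up, the work surface at z = 0. Lengths are in m, angles in rad, forces in N, time in s.
With the tool pointing down it reaches from about 0.3 to 0.775 m from the base axis. Payload 14.6 kg.
Tool frame: the origin (TCP) lies midway between the tips of the shut fingers; the grasp point (between the pads) lies 19 mm behind it (ctrl.tcp_to_grasp is the distance from the TCP to the grasp point, in m); x points along the fingers, y is the direction in which the jaws open and shut, and the axes are right-handed (so a half turn about x gives the same grasp; the last joint's range is limited). The gripper opens to 94 mm and grips with 3 to 60 N. Pads are 16 mm wide; open, the fingers measure 119 mm over their backs; the gripper's body (75 mm by 177 mm) begins 78 mm behind the grasp point.
Start: joints at [-1.277, 0.3, 1.521, -0, 1.321, -0.067], TCP at [0.194, -0.515, 0.205] pointing down, gripper open.
Joint ranges: [-3.03, 3.03], [-0.79, 2.21], [0.23, 2.52], [-1.04, 4.18], [0, 3.07], [-2.55, 2.55]. Speed limits (rad/s): [2.22, 2.22, 2.57, 3.14, 3.14, 3.14].

## Interface

Orientations are given as [roll, pitch, yaw] about the fixed x, y, z axes, in that order (R = Rz(yaw) Ry(pitch) Rx(roll)).
In Python, from station import ctrl gives the robot as it stands.
- The arm moves only by the tool jog_arm, never from a script. Its argument "rows" is one flat list of numbers, 7 for each row, row after row: the shift along the world's x, y, z in m, then the turn, a rotation vector about the world's x, y, z in degrees, then the closure, from 0 (fully open) to 1 (shut). A call has 1 to 8 rows; each row shifts and turns the commanded pose from where the row before left it; what a row does not reach is not made up. A row lasts 1/12 s, in which the tool goes at most 41.7 mm and 7.16 degrees, less where a joint would pass 70% of its speed; a pose out of reach is approached as far as the arm can. A call with a gripper value outside its range is refused whole. The fingers move at their own pace and stop on an object; "squeeze" is the grip in N (left out, the last holds). Time passes only in rows, so rows that do not move let the fingers close. It gives the time, the measured TCP pose, the force and the opening at its end, in the units of the state.
- ctrl.get_obs(): the state, without advancing time (a new reading comes with each control period).
- ctrl.camera(name): name is "scene" or "side" or "wrist"; returns (picture, depth): 400x640x3 uint8, red, green, blue; 400x640 float32, m along the optical axis (not along the pixel's ray), 0 where there is no reading.
- ctrl.camera_model(name): a dict with "K" (3x3 intrinsics, pixels), "extrinsics" (4x4, takes a point from camera to world coordinates). Camera axes: x right, y down, z forward; pixel columns grow to the right and rows downward; lengths in m; the calibration is good to about 2 mm. The wrist camera is an equidistant fisheye: a pixel r from the principal point sees the ray r / f radians off the axis. A picture is of the moment at which its call begins: read the wrist's pose just before it. camera_model takes no time and is no camera call; for the wrist camera it gives the pose at the moment of the call.
- ctrl.hand_in(): hands the job in, once; it reports no verdict.
The state is a dict: "time_s": time; "qpos": joint angles; "joint_vel": joint speeds; "tau": joint torques, N m; "ee_pos": TCP position; "eef_rot": TCP orientation; "force": force on the tool from outside, world axes, zero at the start; "moment": the same for the moment, N m; "grip_width": finger opening in m.
Only numpy, scipy, OpenCV 4.12 (cv2) and the standard library are available. Lean on these libraries where they do the work, as an engineer would, in place of code of your own. Each camera call takes 0.05 s, during which the arm holds its last target.

## Task

Get the bench console ready for testing: lift its clear hood open until it rests back on its stop, then plug every coloured module standing on the bench fully home into the socket framed in its own colour. Last, with the modules in, turn the black dial until its white pointer stands at the red index mark (do not turn the ring that carries the mark); leave the hood open and the other things on the bench where they are.

Things in the scene. Friction and masses are not known exactly. Their poses are not given: they have to be found in the camera images.
- console: White bench console, a fixed block 190 (x) x 300 (y) x 50 mm with a blue foot; origin at the centre of its underside, x towards its hinge side (away from the robot), z up. Its flat top face, 50 mm above the bench, carries four sockets (+y end) and a dial (-y end), under a clear hood.
- hood (a joint): Angle (rad) of the clear hood (190 x 300 x 63 mm, 0.35 kg) hinged along the console's far (+x) top edge, axis along the console's y: 0 shut, 1.9 resting on its open stop. Opening carries its front up and away from the robot. The hinge is free: let go below about 1.1 rad it falls shut, past 1.3 rad it falls open onto its stop and stays.
- hood_handle (a point): Middle of the hood's black bar handle: a round bar 12 mm thick, 100 mm long along the console's y, standing 45 mm out (bar centre) from the hood's front face on a post at each end, so that fingers fit over it from above. With the hood shut it is 235 mm towards the robot from the hinge line and 55 mm above it; it swings up on a 241 mm radius.
- hood_hinge (a point): Middle of the hood's hinge line, on the console's far top edge, 51 mm above the bench.
- dial (a joint): Angle (rad) of the black dial knob, 0 to 3.4, growing clockwise seen from above; it turns against light friction (0.05 N m) and stays where left. At 0 its white pointer points along the console's -x. The pointer stands at the red mark when this equals joint index_ring.
- dial_grip (a point): Point on the dial's vertical axis at the height to grip, 41 mm above the console's top face. The grip is an upright bar 49 mm long x 14 mm thick x 32 mm high (its top 8 mm above this point) that lies along the pointer's direction, so at dial angle q it lies at console yaw - q.
- dial_pointer (a point): Point 46 mm from the dial's axis in the direction of its white pointer (8 mm above the console's top face); it coincides with index_mark when the dial is set.
- index_ring (a joint): Angle (rad, clockwise from above, 0 = console's -x) of the red mark on the flat aluminium ring (108 mm across, 4 mm high) around the dial. The ring is set stiffly beforehand, differently from day to day, and must not be turned.
- index_mark (a point): The red index mark on the ring, 46 mm from the dial's axis.
- mod_red: Loose plug-in module, red (may be absent), 0.15 kg: a rectangular block 60 (x) x 50 (y) x 34 mm high with a white band, and on top a black grip fin 50 (x) x 18 (y) mm from 34 to 68 mm height; the lower 22 mm is the plug, its foot chamfered 2.5 mm. Origin: centre of its underside, z up; starts upright. Same when half-turned about z.
- socket_red (a point): Mouth centre of the socket framed in red, in the console's top face; axes parallel to the console's. A rectangular hole 63 (x) x 53 (y) mm, 22 mm deep; a module fully home stands on its floor, its origin 22 mm below this point, its length along the console's x.
- mod_yellow: Loose plug-in module, yellow (may be absent), 0.15 kg: a rectangular block 60 (x) x 50 (y) x 34 mm high with a white band, and on top a black grip fin 50 (x) x 18 (y) mm from 34 to 68 mm height; the lower 22 mm is the plug, its foot chamfered 2.5 mm. Origin: centre of its underside, z up; starts upright. Same when half-turned about z.
- socket_yellow (a point): Mouth centre of the socket framed in yellow, in the console's top face; axes parallel to the console's. A rectangular hole 63 (x) x 53 (y) mm, 22 mm deep; a module fully home stands on its floor, its origin 22 mm below this point, its length along the console's x.
- mod_green: Loose plug-in module, green (may be absent), 0.15 kg: a rectangular block 60 (x) x 50 (y) x 34 mm high with a white band, and on top a black grip fin 50 (x) x 18 (y) mm from 34 to 68 mm height; the lower 22 mm is the plug, its foot chamfered 2.5 mm. Origin: centre of its underside, z up; starts upright. Same when half-turned about z.
- socket_green (a point): Mouth centre of the socket framed in green, in the console's top face; axes parallel to the console's. A rectangular hole 63 (x) x 53 (y) mm, 22 mm deep; a module fully home stands on its floor, its origin 22 mm below this point, its length along the console's x.
- mod_blue: Loose plug-in module, blue (may be absent), 0.15 kg: a rectangular block 60 (x) x 50 (y) x 34 mm high with a white band, and on top a black grip fin 50 (x) x 18 (y) mm from 34 to 68 mm height; the lower 22 mm is the plug, its foot chamfered 2.5 mm. Origin: centre of its underside, z up; starts upright. Same when half-turned about z.
- socket_blue (a point): Mouth centre of the socket framed in blue, in the console's top face; axes parallel to the console's. A rectangular hole 63 (x) x 53 (y) mm, 22 mm deep; a module fully home stands on its floor, its origin 22 mm below this point, its length along the console's x.
- tape: Bystander: yellow tape roll, 100 mm across, 48 mm high; not part of the job. Origin: centre of its underside.
- weight: Bystander: brass weight, 36 mm across, 35 mm high; not part of the job. Origin: centre of its underside.
- jar: Bystander: glass jar, 64 mm across, 75 mm high; not part of the job. Origin: centre of its underside.
- labels: Bystander: cardboard label box 70 x 110 x 30 mm; not part of the job. Origin: centre of its underside.
- screwdriver: Bystander: red screwdriver 200 mm long lying flat; not part of the job. Origin: under its middle, 13 mm below its axis, at bench height.
- cup: Bystander: white cup, 72 mm across, 80 mm high; not part of the job. Origin: centre of its underside.
- eraser: Bystander: green block eraser 60 x 35 x 20 mm; not part of the job. Origin: centre of its underside.

How it is judged:
On the way, in this order (a step that is already met when the one before it is completed fails the run):
1. the hood is open on its stop (value of joint hood above 1.83 rad), for 0.2 s.
2. every module present is plugged fully home in the socket of its colour, the dial not yet at the mark (horizontal distance between mod_red and socket_red below 0.005 m and z of mod_red in the frame of socket_red below -0.018 m and angle between the x axis of mod_red and the x axis of socket_red, either way round below 0.12 rad and angle between each of mod_red, mod_yellow, mod_green, mod_blue's own z axis and vertical below 0.12 rad and horizontal distance between mod_yellow and socket_yellow below 0.005 m and z of mod_yellow in the frame of socket_yellow below -0.018 m and angle between the x axis of mod_yellow and the x axis of socket_yellow, either way round below 0.12 rad and horizontal distance between mod_green and socket_green below 0.005 m and z of mod_green in the frame of socket_green below -0.018 m and angle between the x axis of mod_green and the x axis of socket_green, either way round below 0.12 rad and horizontal distance between mod_blue and socket_blue below 0.005 m and z of mod_blue in the frame of socket_blue below -0.018 m and angle between the x axis of mod_blue and the x axis of socket_blue, either way round below 0.12 rad), for 0.2 s.
3. the dial's pointer stands at the red mark (horizontal distance between dial_pointer and index_mark below 0.006 m), for 0.2 s.
At the end, for the whole second after the job is handed in: Hood open on its stop (over 1.83 of 1.9 rad); every module present upright in the socket of its colour, its underside at least 18 mm below the console's face, within 5 mm and 0.12 rad of the socket; the dial at rest with its pointer within 6 mm of the index mark (about 7 degrees) (all of step 2 and value of joint hood above 1.83 rad and horizontal distance between dial_pointer and index_mark below 0.006 m and velocity of joint dial below 0.05 rad/s); the robot touches nothing.
It fails at once if a bystander is pushed more than 60 mm from its place (distance of any of tape, weight, jar, labels, screwdriver, cup, eraser from where it was at the start of the episode above 0.06 m).
It fails at once if the index ring is turned (distance of index_mark from where it was at the start of the episode above 0.008 m).
Of mod_red, mod_yellow, mod_green, mod_blue only 3 to 4 are there at a start; the rules pass over those that are not, and their reading is None.
At some moment in a run one of mod_red, mod_yellow, mod_green, mod_blue may be knocked a few centimetres aside while the robot is not near it.
It also fails if it takes over 208 s, if anything falls off the work surface, if the arm or the gripper's body presses on something with over 40 N, if the wrist force passes 120 N, or if a joint passes its speed limit or range.

## Working session

There is one attempt and no reset: what is moved stays moved. The work goes in short steps, Python scripts to look and compute and a tool call to move; the robot and the scene stay as the last step left them, time stands still between calls to the robot, and variables do not carry over. Pictures are saved under pics/ and viewed, and the job is handed in when it is done.

Besides the shell and the picture viewer there is one more tool, called after "Emit:" in YAML: its name, and indented under it one key for each argument. jog_arm: Moves the arm, as the interface text tells. Its arguments: {"type":"object","properties":{"rows":{"type":"array"},"squeeze":{"type":"number"}},"required":["rows"]}

```bash
ls; mkdir -p pics
python3 - <<'E'
from station import ctrl
import cv2,numpy as np
print(ctrl.get_obs())
for n in ["scene","side","wrist"]:
    m=ctrl.camera_model(n); print(n,m)
    p,d=ctrl.camera(n); cv2.imwrite(f"pics/{n}0.png",p[:,:,::-1]); np.savez(f"{n}0.npz",p=p,d=d,K=m["K"],E=m["extrinsics"])
print(ctrl.tcp_to_grasp)
E
```

```text
pics
{'time_s': 0.0, 'qpos': array([-1.27659709e+00,  3.00470921e-01,  1.52154264e+00, -3.51921651e-05,
        1.32071385e+00, -6.65976936e-02]), 'joint_vel': array([ 2.96548162e-04, -3.35763589e-03,  7.68921971e-04,  1.50524360e-03,
        1.72599790e-05,  4.95077229e-05]), 'tau': array([-2.01656170e-03, -5.31809127e+01, -3.52739024e+01,  7.07202265e-02,
        2.44248135e-02, -4.16735941e-05]), 'ee_pos': array([ 0.19407772, -0.51435145,  0.20490269]), 'eef_rot': array([-1.60736354,  1.56966106,  1.89503477]), 'force': array([-0.4744312 ,  0.12089993, -0.32195272]), 'moment': array([-0.00491351,  0.0227425 ,  0.01144928]), 'grip_width': 0.09390315105634889}
scene {'K': array([[362.89318559,   0.        , 316.06772889],
       [  0.        , 362.89318559, 203.42164487],
       [  0.        ,   0.        ,   1.        ]]), 'extrinsics': array([[ 0.66827097,  0.40850416, -0.62172201,  1.23700994],
       [ 0.74360324, -0.39111609,  0.54229367, -0.59695147],
       [-0.02163627, -0.82471362, -0.56513655,  0.7280126 ],
       [ 0.        ,  0.        ,  0.        ,  1.        ]])}
sid
[... 156 characters left out ...]
  ]]), 'extrinsics': array([[-0.82867429, -0.36724997,  0.42240547, -0.04501645],
       [-0.55971463,  0.54948481, -0.62031119,  0.83750967],
       [-0.00429613, -0.75046246, -0.66089912,  0.9920816 ],
       [ 0.        ,  0.        ,  0.        ,  1.        ]])}
wrist {'K': array([[309.70691629,   0.        , 320.16272186],
       [  0.        , 309.70691629, 194.63817318],
       [  0.        ,   0.        ,   1.        ]]), 'extrinsics': array([[ 0.35234835, -0.90289848, -0.2462214 ,  0.26688034],
       [-0.93586822, -0.34025783, -0.0915166 , -0.48758325],
       [-0.00114856,  0.2626765 , -0.96488328,  0.38583813],
       [ 0.        ,  0.        ,  0.        ,  1.        ]])}
0.0188
```

View pics/scene0.png

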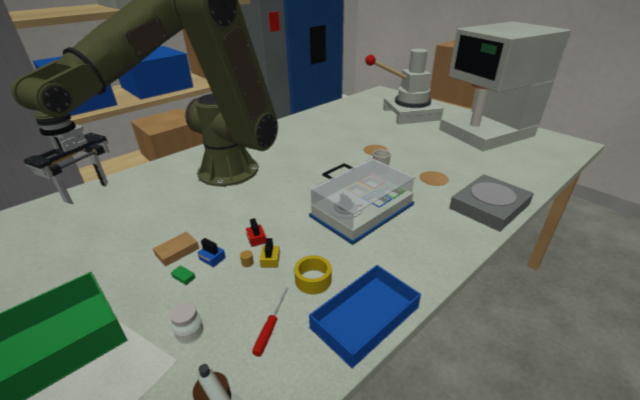

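View pics/side0.png

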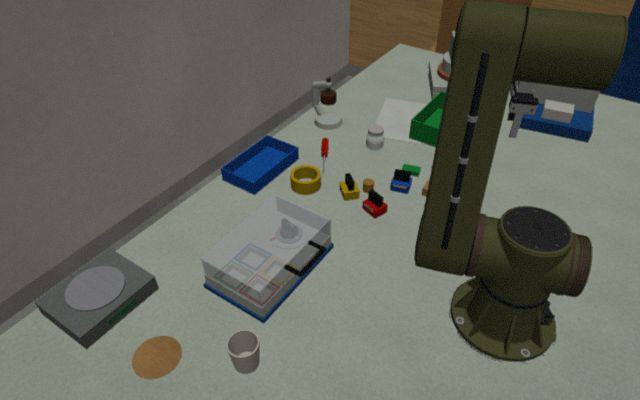

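View pics/wrist0.png

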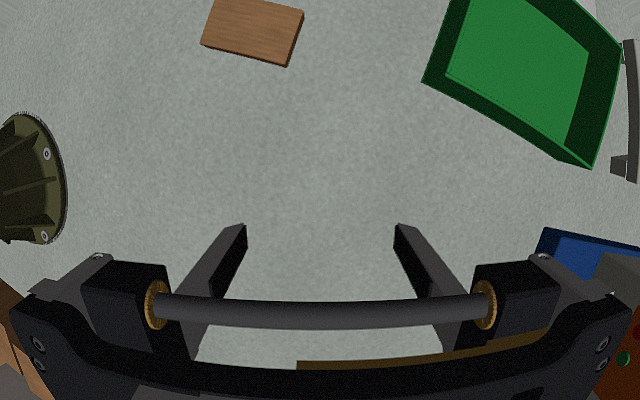

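The scene camera shows the console at about (362,200) px and red (256,233), yellow (269,253) and blue (210,252) modules. I see no green module, only the eraser at (183,274). I'll enlarge both views.

Run:
```python
import cv2,numpy as np
s=np.load("scene0.npz");p=s["p"][:,:,::-1]
cv2.imwrite("pics/s_con.png",cv2.resize(p[150:250,295:425],None,fx=6,fy=6,interpolation=cv2.INTER_CUBIC))
cv2.imwrite("pics/s_mod.png",cv2.resize(p[210:300,145:345],None,fx=4,fy=4,interpolation=cv2.INTER_CUBIC))
s=np.load("side0.npz");p=s["p"][:,:,::-1]
cv2.imwrite("pics/d_con.png",cv2.resize(p[190:325,190:345],None,fx=4.4,fy=4.4,interpolation=cv2.INTER_CUBIC))
cv2.imwrite("pics/d_mod.png",cv2.resize(p[150:230,280:440],None,fx=5,fy=5,interpolation=cv2.INTER_CUBIC))
```

```text
(no output)
```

View pics/s_con.png

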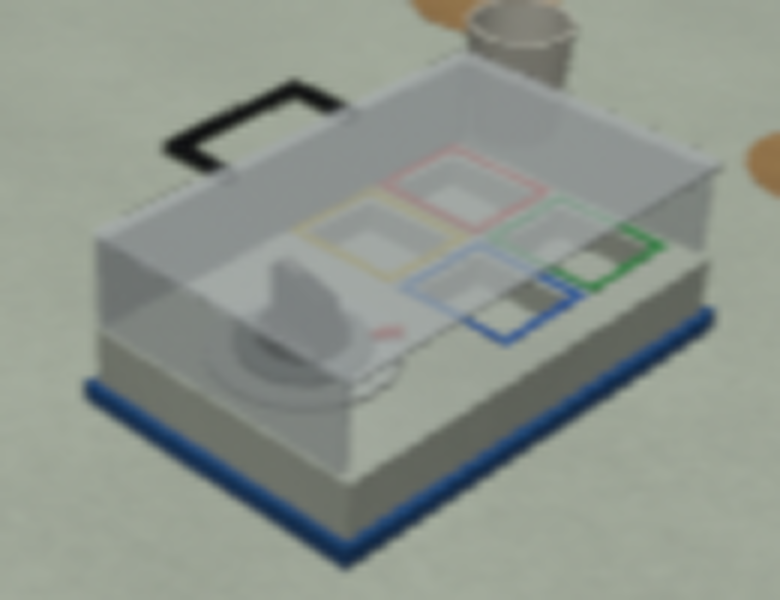

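View pics/s_mod.png

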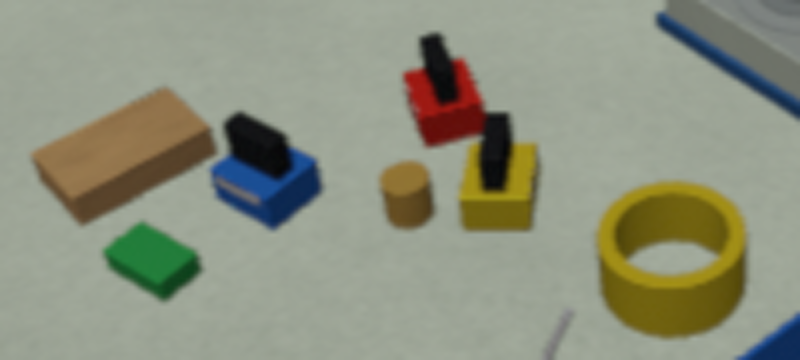

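View pics/d_con.png

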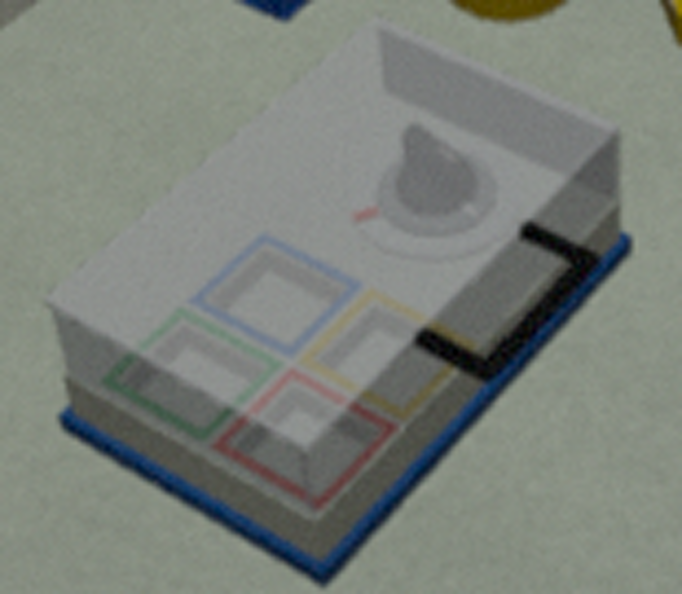

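View pics/d_mod.png

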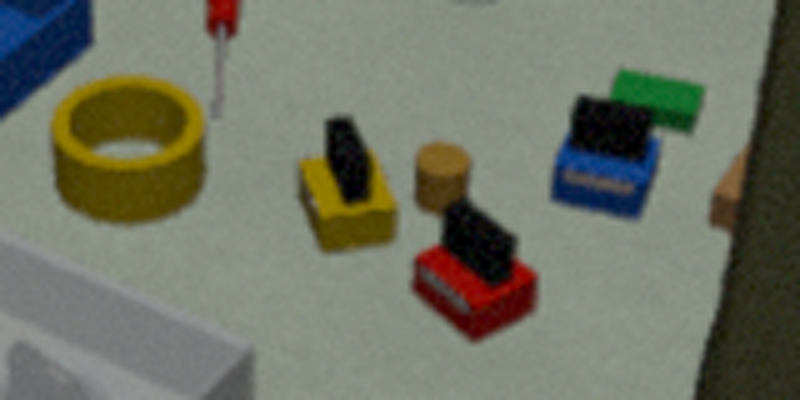

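```bash
cat > h.py <<'E'
import numpy as np,cv2
def ray(cam,u,v,z):
    K,E=cam["K"],cam["E"]
    d=E[:3,:3]@np.array([(u-K[0,2])/K[0,0],(v-K[1,2])/K[1,1],1.]); o=E[:3,3]
    return o+d*(z-o[2])/d[2]
def cloud(cam):
    K,E,d=cam["K"],cam["E"],cam["d"]
    v,u=np.indices(d.shape)
    P=np.stack([(u-K[0,2])/K[0,0]*d,(v-K[1,2])/K[1,1]*d,d],-1)
    return P@E[:3,:3].T+E[:3,3]
def wray(cam,u,v,z):
    K,E=cam["K"],cam["E"]
    a=np.array([u-K[0,2],v-K[1,2]])/K[0,0]; r=np.hypot(*a)
    d=np.array([*(a/max(r,1e-9)*np.sin(r)),np.cos(r)]); d=E[:3,:3]@d;o=E[:3,3]
    return o+d*(z-o[2])/d[2]
def wproj(cam,P):
    K,E=cam["K"],cam["E"]
    p=E[:3,:3].T@(np.asarray(P)-E[:3,3]); r=np.hypot(p[0],p[1]); t=np.arctan2(r,p[2])
    return K[:2,2]+K[0,0]*t*p[:2]/r
E
python3 - <<'E'
from h import *
np.set_printoptions(precision=4,suppress=True)
S=np.load("scene0.npz");D=np.load("side0.npz")
print("scene +x-y,+x+y,-x-y")
for a,b in [(347,478),(708,262),(98,332)]: print(ray(S,295+a/6,150+b/6,.05))
print("side -x+y,+x+y,-x-y")
for a,b in [(323,515),(68,380),(620,207)]: print(ray(D,190+a/4.4,190+b/4.4,.05))
print("handle")
for a,b in [(170,149),(296,86)]: print(ray(S,295+a/6,150+b/6,.106))
for a,b in [(592,260),(485,368)]: print(ray(D,190+a/4.4,190+b/4.4,.106))
print("redmark",ray(S,295+388/6,150+333/6,.054),ray(D,190+367/4.4,190+215/4.4,.054))
for nm,C in (("scene",S),("side",D)):
    P=cloud(C);hsv=cv2.cvtColor(C["p"],cv2.COLOR_RGB2HSV)
    for c,(lo,hi) in dict(red=(0,8),yellow=(22,32),blue=(100,125),green=(50,75)).items():
        m=(hsv[...,0]>=lo)&(hsv[...,0]<=hi)&(hsv[...,1]>140)&(hsv[...,2]>50)&(C["d"]>0)
        n,l,st,ce=cv2.connectedComponentsWithStats(m.astype(np.uint8))
        for i in range(1,n):
            if st[i,4]>40:
                q=P[l==i]; print(nm,c,ce[i].round(),st[i,4],np.median(q,0),np.percentile(q[:,2],95))
E
```

```text
scene +x-y,+x+y,-x-y
[0.6698 0.0404 0.05  ]
[0.6758 0.3315 0.05  ]
[0.4886 0.035  0.05  ]
side -x+y,+x+y,-x-y
[0.4761 0.3333 0.05  ]
[0.6594 0.3413 0.05  ]
[0.4724 0.0461 0.05  ]
handle
[0.4411 0.1337 0.106 ]
[0.4384 0.2389 0.106 ]
[0.4313 0.138  0.106 ]
[0.4344 0.2378 0.106 ]
redmark [0.6023 0.1441 0.054 ] [0.597  0.1428 0.054 ]
scene red [274.  21.] 185 [-0.4606  0.6268  0.4497] 0.48887163077375384
scene red [370.  59.] 77 [0.0353 0.823  0.3039] 0.32028403738951233
scene red [256. 236.] 250 [ 0.4781 -0.1758  0.0314] 0.040083234358599895
scene red [264. 336.] 398 [ 0.7725 -0.358   0.0228] 0.02630304463593769
scene yellow [269. 257.] 294 [ 0.5778 -0.2022  0.0321] 0.041584986719296085
scene yellow [313. 274.] 1004 [ 0.7111 -0.1572  0.035 ] 0.04849990126152455
scene blue [313.  52.] 5127 [-0.4424  0.8557  0.2588] 0.5079641860137617
scene blue [158.  73.] 2490 [-0.6091  0.035   0.2682] 0.34174966676628454
scene blue [44. 61.] 125 [-0.8325 -0.3805  0.3652] 0.36638446186543117
scene blue [ 97. 102.] 518 [-0.6075 -0.2662  0.2062] 0.2606060838108911
scene blue [359. 225.] 292 [0.6742 0.0581
[... 496 characters left out ...]
.4343 -0.1492  0.0317] 0.0367572213925868
side yellow [305. 179.] 687 [ 0.6979 -0.1406  0.0337] 0.049238609802784314
side yellow [349. 191.] 223 [ 0.5458 -0.1735  0.0313] 0.03902798844208753
side blue [628.  66.] 1136 [-0.0197 -1.5737  0.0199] 0.2480127122576929
side blue [561. 124.] 1287 [ 0.0814 -0.9135  0.0447] 0.051777031297625946
side blue [259. 164.] 2536 [ 0.8906 -0.1384  0.018 ] 0.048664765622206785
side blue [401. 185.] 167 [ 0.4302 -0.2909  0.0311] 0.037288119696289306
side blue [269. 291.] 488 [0.476  0.3129 0.0129] 0.01785516071299216
side green [428. 121.] 1072 [ 0.5274 -0.658   0.0385] 0.07759643310334932
side green [411. 169.] 124 [ 0.4413 -0.397   0.0187] 0.022627355195845307
```

```bash
cat >> h.py <<'E'
from scipy.spatial.transform import Rotation as Ro
def Rt(o): return Ro.from_euler('xyz',o["eef_rot"]).as_matrix()
def st():
    from station import ctrl
    o=ctrl.get_obs(); R=Rt(o)
    print("t",round(o["time_s"],2),"pos",o["ee_pos"].round(4),"x",R[:,0].round(3),"yang",np.degrees(np.arctan2(R[1,1],R[0,1])).round(2),"F",o["force"].round(1),"w",round(o["grip_width"],4),"q",o["qpos"].round(2))
    return o
def snap(n,name):
    from station import ctrl
    m=ctrl.camera_model(n); p,d=ctrl.camera(n)
    np.savez(name+".npz",p=p,d=d,K=m["K"],E=m["extrinsics"]); cv2.imwrite(f"pics/{name}.png",p[:,:,::-1])
E
python3 -c "
from h import *
o=st()"
```

```text
t 0.15 pos [ 0.1941 -0.5144  0.205 ] x [-0.     0.001 -1.   ] yang -69.33 F [-0.3  0.3  1.3] w 0.0943 q [-1.28  0.3   1.52 -0.    1.32 -0.07]
```

Emit:
jog_arm:
  rows: [0.024,0.03,0.012,0,0,6,0,0.024,0.03,0.012,0,0,6,0,0.024,0.03,0.012,0,0,6,0,0.024,0.03,0.012,0,0,6,0,0.024,0.03,0.012,0,0,6,0,0.024,0.03,0.012,0,0,6,0,0.024,0.03,0.012,0,0,6,0,0.024,0.03,0.012,0,0,6,0]

```text
time_s: 0.82
ee_pos: [0.3869, -0.2728, 0.3021]
eef_rot: [1.395, 1.571, -0.543]
force: [1.2, -0.8, 0.4]
grip_width: 0.0941
```

Emit:
jog_arm:
  rows: [0,0,0,0,0,6,0,0,0,0,0,0,6,0,0,0,0,0,0,6,0,0,0,0,0,0,4,0,0,0,0,0,0,0,0]

```text
time_s: 1.23
ee_pos: [0.3862, -0.2744, 0.3013]
eef_rot: [-2.225, 1.57, 2.502]
force: [-0.2, -0.2, -0.4]
grip_width: 0.0938
```

```bash
python3 -c "
from h import *
o=st();snap('wrist','w1')"
```

```text
t 1.23 pos [ 0.3862 -0.2744  0.3013] x [-0.  0. -1.] yang 0.88 F [-0.2 -0.2 -0.4] w 0.0938 q [-0.7   0.07  1.57 -0.    1.5  -0.71]
```

View pics/w1.png

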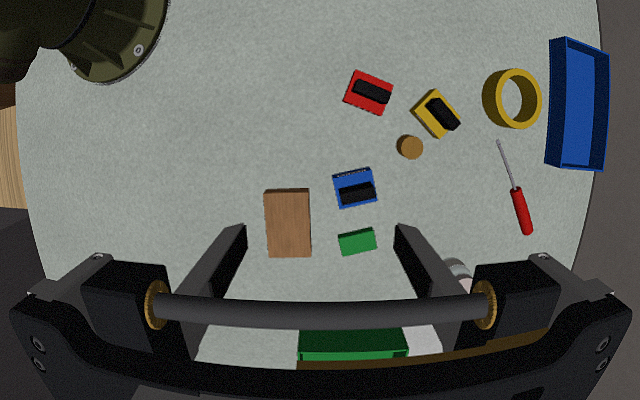

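Three modules are visible: red (368,92), yellow (437,112) and blue (355,188). There is no green one. The weight stands at (410,147). Next, the hood handle.

Emit:
jog_arm:
  rows: [0.004,0.039,0,0,0,0,0,0.004,0.039,0,0,0,0,0,0.004,0.039,0,0,0,0,0,0.004,0.039,0,0,0,0,0,0.004,0.039,0,0,0,0,0,0.004,0.039,0,0,0,0,0,0.004,0.039,0,0,0,0,0,0.004,0.039,0,0,0,0,0]

```text
time_s: 1.95
ee_pos: [0.4178, 0.0393, 0.3016]
eef_rot: [1.56, 1.57, -0.002]
force: [0.7, 0.1, -0.4]
grip_width: 0.094
```

Emit:
jog_arm:
  rows: [0.004,0.039,-0.01,0,0,0,0,0.004,0.039,-0.01,0,0,0,0,0.004,0.039,-0.01,0,0,0,0,0.004,0.032,-0.01,0,0,0,0,0,0,0,0,0,0,0,0,0,0,0,0,0,0,0,0,0,0,0,0,0]

```text
time_s: 2.53
ee_pos: [0.4342, 0.186, 0.2616]
eef_rot: [-0.232, 1.571, -1.793]
force: [-0.7, -0.6, -0.1]
grip_width: 0.0939
```

```bash
python3 -c "
from h import *
o=st();snap('wrist','w2')"
```

```text
t 2.53 pos [0.4342 0.186  0.2616] x [-0. -0. -1.] yang 0.58 F [-0.7 -0.6 -0.1] w 0.0939 q [ 0.33  0.08  1.65 -0.    1.41  0.32]
```

View pics/w2.png

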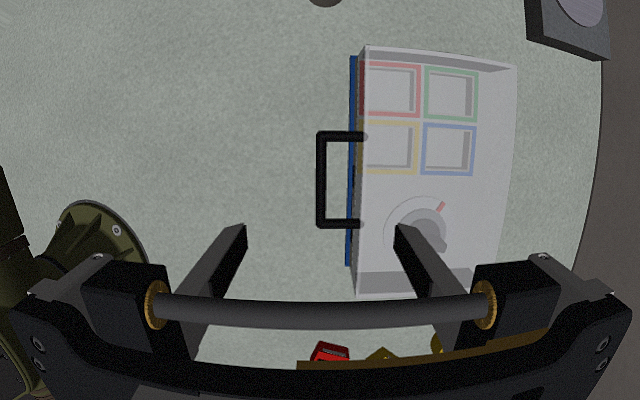

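Run:
```python
from h import *
np.set_printoptions(precision=4,suppress=True)
C=np.load("w2.npz")
for u,v in [(321.5,137),(321.5,222)]: print(wray(C,u,v,.108),C["d"][v,int(u)])
print(wproj(C,[.4342,.186,.2616]),wproj(C,[.4342,.186,.106]))
# frame-corner of sockets
print("console left front edge top z=.05?",wray(C,352,60,.012),wray(C,346,265,.012))
```

```text
[0.4364 0.2356 0.108 ] 0.32269806
[0.4374 0.1387 0.108 ] 0.3495915
[318.4867 236.1627] [319.0764 181.3906]
console left front edge top z=.05? [0.4777 0.3367 0.012 ] [0.4775 0.031  0.012 ]
```

Emit:
jog_arm:
  rows: [0.003,0.001,-0.02,0,0,-0.6,0.65,0,0,-0.02,0,0,0,0.65,0,0,-0.02,0,0,0,0.65,0,0,-0.02,0,0,0,0.65,0,0,0,0,0,0,0.65,0,0,0,0,0,0,0.65,0,0,0,0,0,0,0.65]
  squeeze: 15

```text
time_s: 3.17
ee_pos: [0.4378, 0.187, 0.183]
eef_rot: [1.886, 1.569, 0.315]
force: [-1.3, 0.6, -0.3]
grip_width: 0.0509
```

```bash
python3 -c "
from h import *
o=st();snap('wrist','w3')"
```

```text
t 3.17 pos [0.4378 0.187  0.183 ] x [ 0.002  0.001 -1.   ] yang -0.0 F [-1.3  0.6 -0.3] w 0.0509 q [ 0.33  0.15  1.75 -0.    1.23  0.33]
```

View pics/w3.png

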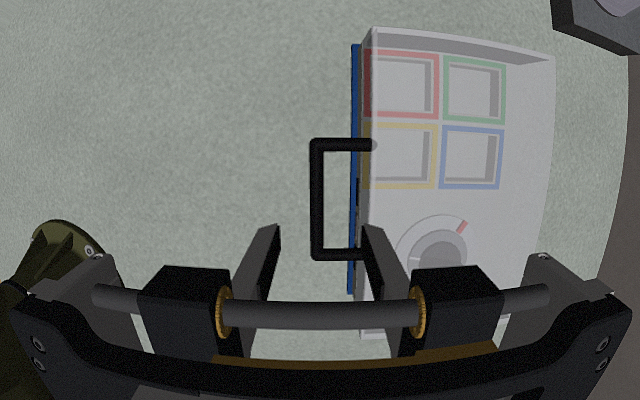

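Emit:
jog_arm:
  rows: [0,0,0,0,0,0,0.65,0,0,0,0,0,0,0.65,0,0,-0.024,0,0,0,0.65,0,0,-0.024,0,0,0,0.65,0,0,-0.024,0,0,0,0.65,0,0,-0.024,0,0,0,0.65,0,0,0,0,0,0,0.65,0,0,0,0,0,0,0.9]

```text
time_s: 3.88
ee_pos: [0.437, 0.1874, 0.0856]
eef_rot: [-1.239, 1.569, -2.809]
force: [-0.6, -1.1, 0.9]
grip_width: 0.0288
```

Emit:
jog_arm:
  rows: [0,0,0,0,0,0,1,0,0,0,0,0,0,1,0,0,0,0,0,0,1,0,0,0,0,0,0,1,0,0,0,0,0,0,1]

```text
time_s: 4.3
ee_pos: [0.4347, 0.1877, 0.0868]
eef_rot: [-1.549, 1.565, -3.118]
force: [-25.9, 0.6, 19.3]
grip_width: 0.0112
```

Run:
```python
from h import *
o=st()
hx,hz=o["ee_pos"][0]+.235,.051
prev=None
for th in np.arange(0,1.601,.1):
    a=th+.23; p=np.array([hx-.2414*np.cos(a),hz+.2414*np.sin(a)])
    if prev is not None: print(th.round(1),(p-prev).round(4),p.round(3))
    prev=p
```

```text
t 4.3 pos [0.4347 0.1877 0.0868] x [-0.006 -0.    -1.   ] yang 0.08 F [-25.9   0.6  19.3] w 0.0112 q [0.33 0.28 1.85 0.   1.02 0.33]
0.1 [0.0067 0.0232] [0.441 0.129]
0.2 [0.009  0.0224] [0.45  0.152]
0.3 [0.0111 0.0214] [0.461 0.173]
0.4 [0.0132 0.0202] [0.475 0.193]
0.5 [0.0152 0.0188] [0.49  0.212]
0.6 [0.017  0.0172] [0.507 0.229]
0.7 [0.0186 0.0154] [0.525 0.245]
0.8 [0.02   0.0134] [0.545 0.258]
0.9 [0.0213 0.0114] [0.567 0.269]
1.0 [0.0223 0.0092] [0.589 0.279]
1.1 [0.0231 0.0069] [0.612 0.285]
1.2 [0.0237 0.0046] [0.636 0.29 ]
1.3 [0.024  0.0022] [0.66  0.292]
1.4 [ 0.0241 -0.0002] [0.684 0.292]
1.5 [ 0.024  -0.0026] [0.708 0.289]
1.6 [ 0.0236 -0.005 ] [0.732 0.284]
```

Emit:
jog_arm:
  rows: [-0.003,0,0.001,0,0,0,1,0,0,0,0,0,0,1]

```text
time_s: 4.47
ee_pos: [0.4348, 0.1877, 0.088]
eef_rot: [1.837, 1.568, 0.268]
force: [1.0, 1.1, -1.7]
grip_width: 0.0115
```

Emit:
jog_arm:
  rows: [0.003,0,0.012,0,0,0,1,0.004,0,0.011,0,0,0,1,0.004,0,0.011,0,0,0,1,0.005,0,0.011,0,0,0,1,0.005,0,0.011,0,0,0,1,0.006,0,0.011,0,0,0,1,0,0,0,0,0,0,1]

```text
time_s: 5.05
ee_pos: [0.462, 0.1877, 0.156]
eef_rot: [2.057, 1.569, 0.487]
force: [-6.5, 1.5, 2.7]
grip_width: 0.0118
```

Emit:
jog_arm:
  rows: [0.013,0,0.02,0,0,0,1,0.015,0,0.019,0,0,0,1,0.017,0,0.017,0,0,0,1,0.019,0,0.015,0,0,0,1,0.02,0,0.013,0,0,0,1,0,0,0,0,0,0,1]

```text
time_s: 5.55
ee_pos: [0.5476, 0.1877, 0.2417]
eef_rot: [1.949, 1.565, 0.379]
force: [-14.0, -1.3, 21.3]
grip_width: 0.0117
```

```bash
python3 -c "
from h import *
o=st();snap('side','d4')"
```

```text
t 5.55 pos [0.5476 0.1877 0.2417] x [ 0.005  0.002 -1.   ] yang 0.04 F [-14.   -1.3  21.3] w 0.0117 q [0.27 0.34 1.39 0.   1.41 0.27]
```

View pics/d4.png

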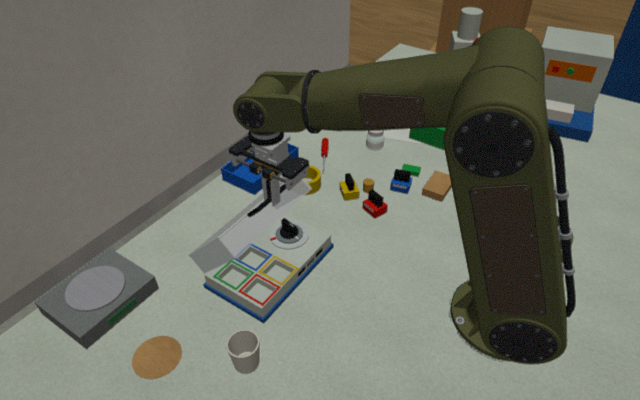

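Emit:
jog_arm:
  rows: [0.019,0,0.013,0,0,0,1,0.022,0,0.01,0,0,0,1,0.022,0,0.008,0,0,0,1,0,0,0,0,0,0,1]

```text
time_s: 5.93
ee_pos: [0.6105, 0.1878, 0.2691]
eef_rot: [2.322, 1.569, 0.752]
force: [-0.7, 2.0, 3.3]
grip_width: 0.0117
```

Emit:
jog_arm:
  rows: [0.023,0,0.006,0,0,0,1,0.024,0,0.003,0,0,0,1,0.024,0,0.001,0,0,0,1,0,0,0,0,0,0,1]

```text
time_s: 6.27
ee_pos: [0.6815, 0.1871, 0.2767]
eef_rot: [-1.514, 1.57, -3.084]
force: [-0.3, -0.6, -4.9]
grip_width: 0.0113
```

Emit:
jog_arm:
  rows: [0.02,0,-0.002,0,0,0,1,0.018,0,-0.003,0,0,0,1,0,0,0,0,0,0,0.5,0,0,0,0,0,0,0.5,0,0,0.02,0,0,0,0.5,0,0,0.03,0,0,0,0.5,0,0,0.03,0,0,0,0.3,0,0,0.02,0,0,0,0.3]

```text
time_s: 6.93
ee_pos: [0.716, 0.1875, 0.3786]
eef_rot: [1.764, 1.566, 0.195]
force: [-0.9, 0.7, 1.6]
grip_width: 0.0476
```

```bash
python3 -c "
from h import *
o=st();snap('side','d5')"
```

```text
t 6.93 pos [0.716  0.1875 0.3786] x [ 0.005  0.001 -1.   ] yang 0.08 F [-0.9  0.7  1.6] w 0.0476 q [ 0.21  0.82  0.34 -0.    1.97  0.21]
```

View pics/d5.png

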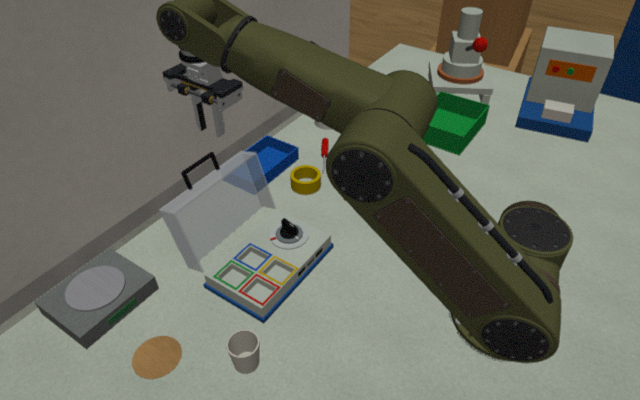

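The hood is open on its stop. Next I'll look at the sockets and dial from above.

Emit:
jog_arm:
  rows: [-0.03,-0.01,0,0,0,0,0,-0.03,-0.01,0,0,0,0,0,-0.03,-0.01,-0.01,0,0,0,0,-0.03,-0.01,-0.01,0,0,0,0,-0.03,-0.01,-0.01,0,0,0,0,-0.03,-0.01,-0.01,0,0,0,0,-0.01,-0.01,0,0,0,0,0,0,0,0,0,0,0,0]

```text
time_s: 7.65
ee_pos: [0.5493, 0.1243, 0.3388]
eef_rot: [1.626, 1.568, 0.056]
force: [0.8, 0.2, 1.4]
grip_width: 0.0941
```

Emit:
jog_arm:
  rows: [0,0,0,0,0,0,0,0,0,0,0,0,0,0,0,0,0,0,0,0,0]

```text
time_s: 7.9
ee_pos: [0.5525, 0.1258, 0.3373]
eef_rot: [1.965, 1.57, 0.396]
force: [0.9, 0.6, -0.9]
grip_width: 0.0944
```

```bash
python3 -c "
from h import *
o=st();snap('wrist','w6')
C=np.load('w6.npz')
cv2.imwrite('pics/w6c.png',cv2.resize(C['p'][40:290,300:560,::-1],None,fx=2.4,fy=2.4,interpolation=cv2.INTER_CUBIC))"
```

```text
t 7.9 pos [0.5525 0.1258 0.3373] x [ 0.  0. -1.] yang 0.08 F [ 0.9  0.6 -0.9] w 0.0944 q [0.16 0.28 1.25 0.   1.61 0.16]
```

View pics/w6.png

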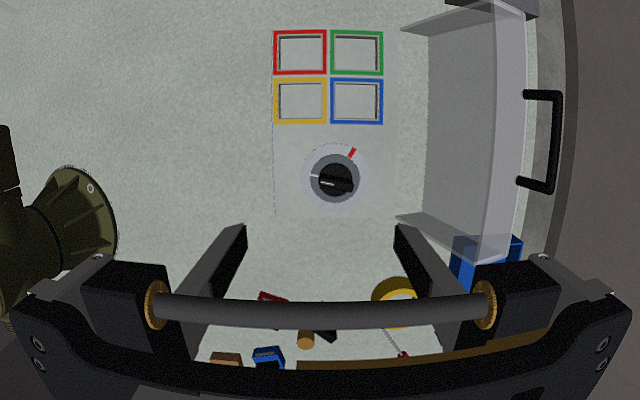

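View pics/w6c.png

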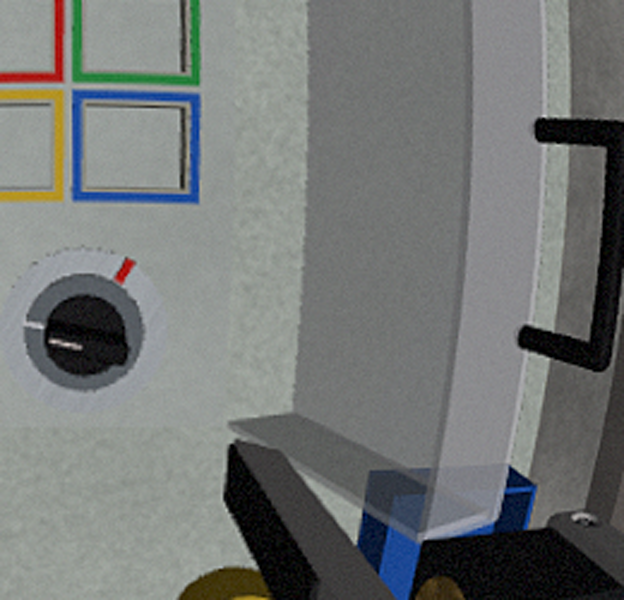

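```bash
cat >> h.py <<'E'
def wrayv(cam,uv,z):
    return np.array([wray(cam,u,v,z) for u,v in uv])
HUE=dict(red=(170,8),yellow=(20,33),green=(50,85),blue=(100,125))
def cmask(cam,c,sat=110,val=50):
    h=cv2.cvtColor(cam["p"],cv2.COLOR_RGB2HSV); lo,hi=HUE[c]
    H=h[...,0]; m=((H>=lo)|(H<=hi)) if lo>hi else ((H>=lo)&(H<=hi))
    return m&(h[...,1]>sat)&(h[...,2]>val)
def rect(cam,m,z):
    cs,_=cv2.findContours(m.astype(np.uint8),cv2.RETR_EXTERNAL,cv2.CHAIN_APPROX_NONE)
    c=max(cs,key=cv2.contourArea)[:,0]
    W=wrayv(cam,c,z)[:,:2]
    r=cv2.minAreaRect((W*1000).astype(np.float32)); return r
E
python3 - <<'E'
from h import *
C=np.load("w6.npz")
for c in HUE:
    m=cmask(C,c); m[:,:265]=0;m[:,390:]=0;m[130:]=0
    print(c,rect(C,m,.0505))
for n,uv in dict(mark=(352,153.5),ptr=(314.5,176.5)).items(): print(n,wray(C,*uv,.054 if n=="mark" else .058))
E
```

```text
red ((522.4857788085938, 295.3824768066406), (69.81195068359375, 80.20198822021484), 89.06104278564453)
yellow ((522.7977294921875, 220.92520141601562), (69.79737854003906, 79.70221710205078), 89.73933410644531)
green ((607.8109741210938, 295.8847351074219), (69.18245697021484, 78.79296112060547), 89.83857727050781)
blue ((608.1494140625, 220.56423950195312), (70.25019073486328, 79.3535385131836), 89.9817886352539)
mark [0.60215013 0.14022102 0.054     ]
ptr [0.54539851 0.10529697 0.058     ]
```

Run:
```python
from h import *
C=np.load("w1.npz")
cv2.imwrite('pics/w1c.png',cv2.resize(C['p'][60:220,320:480,::-1],None,fx=3.75,fy=3.75,interpolation=cv2.INTER_CUBIC))
```

```text
(no output)
```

View pics/w1c.png

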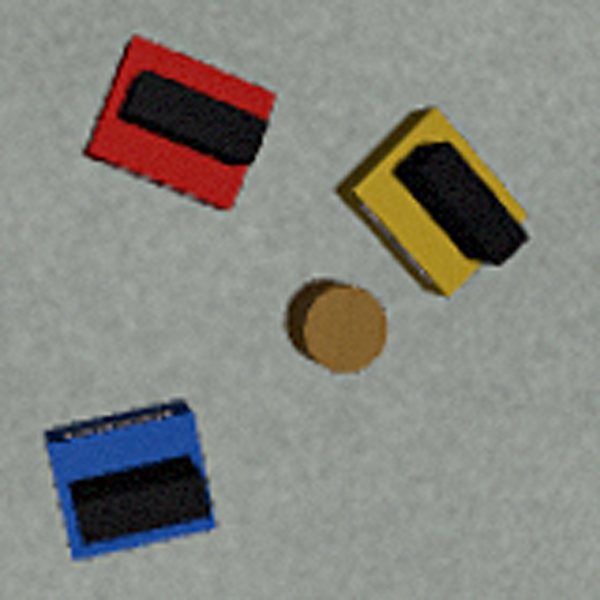

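Run:
```python
from h import *
np.set_printoptions(precision=4,suppress=True)
C=np.load("w1.npz")
T=dict(red=[(137,38),(275,95),(229,210),(86,155)],yellow=[(433,108),(526,215),(448,290),(357,192)],blue=[(50,443),(190,413),(213,525),(77,557)])
for c,q in T.items():
    W=wrayv(C,[(320+a/3.75,60+b/3.75) for a,b in q],.034)[:,:2]
    e=(W[1]-W[0]+W[2]-W[3])/2;f=(W[2]-W[1]+W[3]-W[0])/2
    print(c,W.mean(0),"long",np.linalg.norm(e),np.degrees(np.arctan2(e[1],e[0])),"short",np.linalg.norm(f),np.degrees(np.arctan2(f[1],f[0])))
print(wray(C,320+345/3.75,60+330/3.75,.035))
```

```text
red [ 0.4556 -0.1679] long 0.058480940919366564 -19.235056585494878 short 0.049637612600302576 -111.1180136007131
yellow [ 0.5633 -0.1915] long 0.05732517010973254 -42.006355492086406 short 0.04759377426513542 -132.8516012939503
blue [ 0.4409 -0.3112] long 0.05688734785509496 13.94007105653565 short 0.04809722028990372 -75.40560993628611
[ 0.524  -0.2458  0.035 ]
```

Emit:
jog_arm:
  rows: [-0.007,-0.029,-0.005,0,0,7,0.4,-0.007,-0.029,-0.005,0,0,7,0.4,-0.007,-0.029,-0.005,0,0,7,0.4,-0.007,-0.029,-0.005,0,0,7,0.4,-0.007,-0.029,-0.005,0,0,7,0.4,-0.007,-0.029,-0.005,0,0,7,0.4,-0.007,-0.029,-0.005,0,0,7,0.4,-0.007,-0.029,-0.005,0,0,7,0.4]

```text
time_s: 8.62
ee_pos: [0.496, -0.1079, 0.2968]
eef_rot: [-2.722, 1.571, 2.975]
force: [0.3, -0.5, 0.6]
grip_width: 0.0564
```

Emit:
jog_arm:
  rows: [-0.008,-0.03,-0.01,0,0,7,0.4,-0.008,-0.03,-0.01,0,0,7,0.4,-0.008,-0.03,-0.01,0,0,7,0.4,-0.008,-0.03,-0.01,0,0,7,0.4,-0.008,-0.03,-0.01,0,0,7,0.4,-0.008,-0.03,-0.01,0,0,7,0.4,-0.008,-0.025,-0.01,0,0,6,0.4,0,0,0,0,0,0,0.4]

```text
time_s: 9.28
ee_pos: [0.4386, -0.3147, 0.2246]
eef_rot: [2.377, 1.567, 2.627]
force: [-0.5, -0.7, -0.3]
grip_width: 0.0564
```

Emit:
jog_arm:
  rows: [0,0,0,0,0,0,0.4,0,0,0,0,0,0,0.4,0,0,0,0,0,0,0.4]

```text
time_s: 9.53
ee_pos: [0.4408, -0.3109, 0.2277]
eef_rot: [-0.788, 1.57, -0.543]
force: [0.4, 0.2, 0.1]
grip_width: 0.0563
```

```bash
python3 -c "
from h import *
o=st();snap('wrist','w7')"
```

```text
t 9.53 pos [ 0.4408 -0.3109  0.2277] x [ 0.001 -0.    -1.   ] yang 104.04 F [0.4 0.2 0.1] w 0.0563 q [-0.68  0.26  1.52  0.    1.36 -2.5 ]
```

View pics/w7.png

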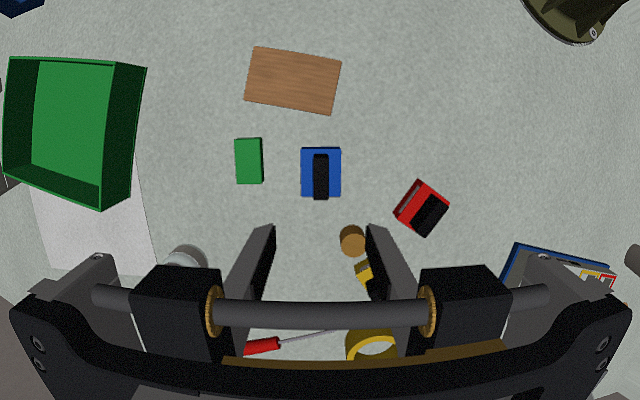

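Run:
```python
from h import *
C=np.load("w7.npz")
cv2.imwrite('pics/w7c.png',cv2.resize(C['p'][135:215,280:360,::-1],None,fx=7.5,fy=7.5,interpolation=cv2.INTER_CUBIC))
print(wproj(C,[.4408,-.3109,.034]),wproj(C,[.4408,-.3109,.068]))
```

```text
[320.4488475  173.35272063] [320.470518   179.34528737]
```

View pics/w7c.png

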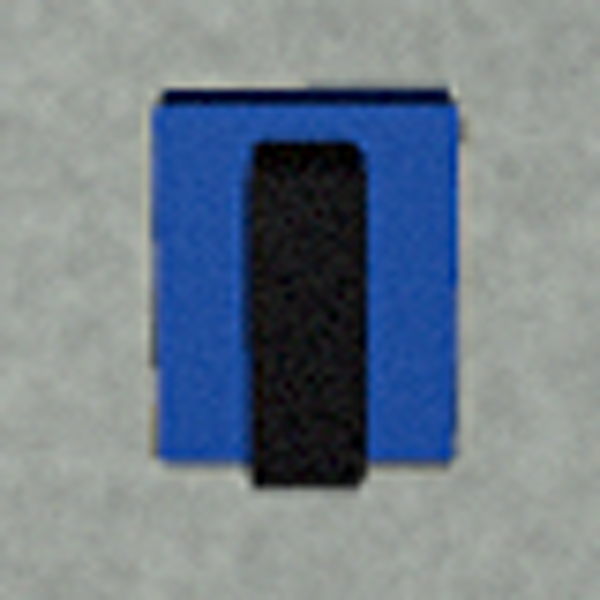

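The blue module's top is centred at (320.7,172.6) px and the prediction for straight below the TCP is (320.4,173.4), so it is aligned. Descending to grip.

Emit:
jog_arm:
  rows: [-0.001,0,-0.03,0,0,0,0.5,0,0,-0.03,0,0,0,0.5,0,0,-0.03,0,0,0,0.5,0,0,-0.03,0,0,0,0.5,0,0,-0.03,0,0,0,0.5,0,0,-0.025,0,0,0,0.5,0,0,-0.012,0,0,0,0.5,0,0,0,0,0,0,0.5]
  squeeze: 20

```text
time_s: 10.25
ee_pos: [0.4386, -0.3104, 0.0384]
eef_rot: [2.204, 1.567, 2.45]
force: [-0.6, -0.6, -0.9]
grip_width: 0.0469
```

Emit:
jog_arm:
  rows: [0,0,0,0,0,0,1,0,0,0,0,0,0,1,0,0,0,0,0,0,1,0,0,0,0,0,0,1,0,0,0,0,0,0,1,0,0,0,0,0,0,1,0,0,0,0,0,0,1]

```text
time_s: 10.83
ee_pos: [0.4394, -0.3118, 0.041]
eef_rot: [-0.908, 1.57, -0.663]
force: [-1.0, 1.4, 6.8]
grip_width: 0.018
```

Emit:
jog_arm:
  rows: [0,0,0.03,0,0,0,1,0,0,0.04,0,0,0,1,0,0,0.04,0,0,0,1,0,0.01,0.03,0,0,-1,1,0.0105,0.032,0.01,0,0,-1,1,0.0105,0.032,0,0,0,-1,1,0.0105,0.032,0,0,0,-1,1,0.0105,0.032,0,0,0,-1,1]

```text
time_s: 11.5
ee_pos: [0.4812, -0.1722, 0.1905]
eef_rot: [-0.564, 1.57, -0.408]
force: [-0.2, -0.5, -1.8]
grip_width: 0.0181
```

Emit:
jog_arm:
  rows: [0.0105,0.033,0,0,0,-1,1,0.0105,0.033,0,0,0,-1,1,0.0105,0.033,0,0,0,-1,1,0.0105,0.033,0,0,0,-1,1,0.0105,0.033,0,0,0,-1,1,0.0105,0.033,0,0,0,-1,1,0.0105,0.033,0,0,0,-1,1,0.0105,0.033,0,0,0,-1,1]

```text
time_s: 12.17
ee_pos: [0.5652, 0.0921, 0.1902]
eef_rot: [-2.913, 1.571, -2.895]
force: [0.1, -0.2, -1.8]
grip_width: 0.0182
```

Emit:
jog_arm:
  rows: [0.0105,0.033,0,0,0,-1,1,0.0105,0.033,0,0,0,0,1,0.01,0.033,0,0,0,0,1,0.01,0.025,0,0,0,0,1,0,0.005,0,0,0,0,1,0,0,0,0,0,0,1,0,0,0,0,0,0,1,0,0,0,0,0,0,1]

```text
time_s: 12.83
ee_pos: [0.606, 0.2183, 0.1904]
eef_rot: [-2.078, 1.57, -2.077]
force: [0.3, 0.4, -1.9]
grip_width: 0.0178
```

```bash
python3 -c "
from h import *
o=st()"
```

```text
t 12.83 pos [0.606  0.2183 0.1904] x [-0. -0. -1.] yang 90.01 F [ 0.3  0.4 -1.9] w 0.0178 q [ 0.29  0.52  1.24 -0.    1.37 -1.28]
```

Emit:
jog_arm:
  rows: [0.002,0.002,-0.03,0,0,0,1,0,0,-0.03,0,0,0,1,0,0,-0.01,0,0,0,1,0,0,0,0,0,0,1,0,0,0,0,0,0,1]

```text
time_s: 13.25
ee_pos: [0.6084, 0.2208, 0.1214]
eef_rot: [0.193, 1.57, 0.193]
force: [1.0, 0.7, -1.3]
grip_width: 0.0179
```

Run:
```python
from h import *
o=st();snap('wrist','w8')
C=np.load("w8.npz")
cv2.imwrite('pics/w8c.png',cv2.resize(C['p'][90:290,190:450,::-1],None,fx=3,fy=3,interpolation=cv2.INTER_CUBIC))
```

```text
t 13.25 pos [0.6084 0.2208 0.1214] x [ 0.  0. -1.] yang 90.02 F [ 1.   0.7 -1.3] w 0.0179 q [ 0.29  0.59  1.31 -0.    1.24 -1.28]
```

View pics/w8c.png

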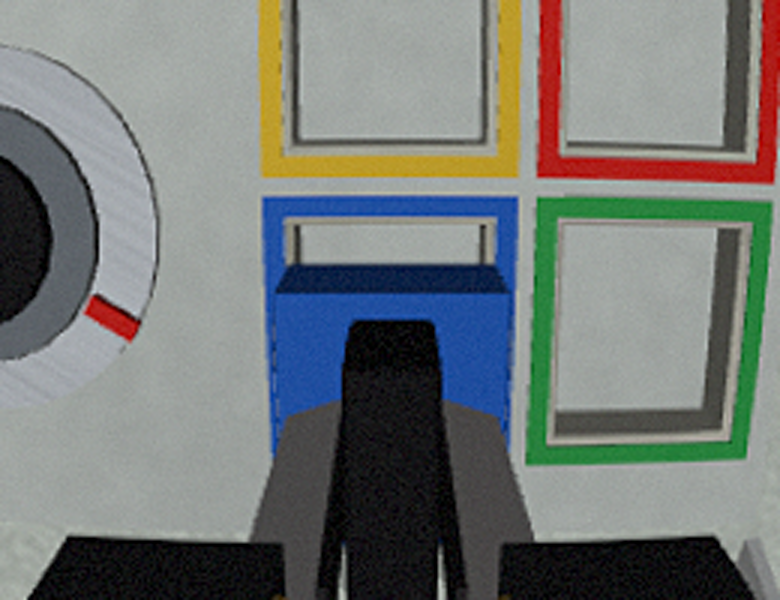

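Run:
```python
from h import *
C=np.load("w8.npz")
T=lambda p:((p-np.array([190,90]))*3).round(1)
x,y=.6084,.2208
print("mod top near edge",T(wproj(C,[x-.03,y-.025,.1144])),T(wproj(C,[x-.03,y+.025,.1144])), "obs 276..508,293")
print("socket hole near",T(wproj(C,[.608-.0315,.2206-.0265,.05])),T(wproj(C,[.608-.0315,.2206+.0265,.05])),"obs 284..495,~220")
print("frame",T(wproj(C,[.608-.04,.2206-.035,.05])),T(wproj(C,[.608-.04,.2206+.035,.05])),"obs 262..518,198")
```

```text
mod top near edge [271.1 286.8] [510.1 286.7] obs 276..508,293
socket hole near [293.8 224.9] [485.7 224.8] obs 284..495,~220
frame [262.5 194.8] [516.9 194.6] obs 262..518,198
```

Emit:
jog_arm:
  rows: [0,-0.0005,-0.012,0,0,0,1,0,0,-0.01,0,0,0,1,0,0,-0.008,0,0,0,1,0,0,-0.006,0,0,0,1,0,0,0,0,0,0,1]

```text
time_s: 13.72
ee_pos: [0.6074, 0.2207, 0.0825]
eef_rot: [-2.85, 1.568, -2.849]
force: [-0.1, -0.7, -2.5]
grip_width: 0.0176
```

Emit:
jog_arm:
  rows: [0,0,-0.006,0,0,0,1,0,0,-0.006,0,0,0,1,0,0,0,0,0,0,1]

```text
time_s: 13.97
ee_pos: [0.6077, 0.2208, 0.071]
eef_rot: [-2.842, 1.569, -2.841]
force: [0.1, -0.1, -1.2]
grip_width: 0.0182
```

Emit:
jog_arm:
  rows: [0,0,-0.002,0,0,0,1,0,0,-0.001,0,0,0,1,0,0,0,0,0,0,1]

```text
time_s: 14.22
ee_pos: [0.6081, 0.2209, 0.0692]
eef_rot: [-0.178, 1.571, -0.177]
force: [0.8, 0.3, -0.6]
grip_width: 0.018
```

Emit:
jog_arm:
  rows: [0,0,-0.001,0,0,0,1,0,0,-0.001,0,0,0,1,0,0,0,0,0,0,1]

```text
time_s: 14.47
ee_pos: [0.6085, 0.2211, 0.0691]
eef_rot: [0.258, 1.569, 0.259]
force: [-4.7, -1.7, 11.0]
grip_width: 0.0173
```

Emit:
jog_arm:
  rows: [0,0,0.001,0,0,0,0.5,0,0,0,0,0,0,0.5,0,0,0,0,0,0,0.5,0,0,0,0,0,0,0.5,0,0,0.03,0,0,0,0.5,0,0,0.04,0,0,0,0.5,0,0,0.04,0,0,0,0.5,0,-0.01,0.03,0,0,-4,0.5]

```text
time_s: 15.13
ee_pos: [0.6082, 0.212, 0.2116]
eef_rot: [0.453, 1.568, 0.387]
force: [0.4, 0.5, 0.9]
grip_width: 0.0473
```

Emit:
jog_arm:
  rows: [-0.004,-0.033,0.005,0,0,-4,0.5,-0.004,-0.033,0.005,0,0,-4,0.5,-0.004,-0.033,0.005,0,0,-4,0.5,-0.004,-0.033,0.005,0,0,-4,0.5,-0.004,-0.033,0.005,0,0,-4,0.5,-0.004,-0.033,0.005,0,0,-4,0.5,-0.004,-0.033,0.005,0,0,-4,0.5,-0.004,-0.033,0.005,0,0,-4,0.5]

```text
time_s: 15.8
ee_pos: [0.5757, -0.0546, 0.2486]
eef_rot: [0.318, 1.571, -0.313]
force: [0.6, -0.9, -0.8]
grip_width: 0.0471
```

Emit:
jog_arm:
  rows: [-0.004,-0.033,0,0,0,-4,0.5,-0.004,-0.033,0,0,0,-2,0.5,-0.004,-0.033,0,0,0,0,0.5,0,-0.033,0,0,0,0,0.5,0,-0.007,0,0,0,0,0.5,0,0,0,0,0,0,0.5,0,0,0,0,0,0,0.5,0,0,0,0,0,0,0.5]

```text
time_s: 16.47
ee_pos: [0.5643, -0.1908, 0.2483]
eef_rot: [2.357, 1.571, 1.627]
force: [1.0, 0.2, -1.3]
grip_width: 0.0469
```

Run:
```python
from h import *
o=st();snap('wrist','w9')
C=np.load("w9.npz");x,y,z=o["ee_pos"]
print(wproj(C,[x,y,.034]))
```

```text
t 16.47 pos [ 0.5643 -0.1908  0.2483] x [-0.  0. -1.] yang 48.13 F [ 1.   0.2 -1.3] w 0.0469 q [-0.39  0.38  1.32  0.    1.44 -1.23]
[319.41413123 170.62466759]
```

View pics/w9.png

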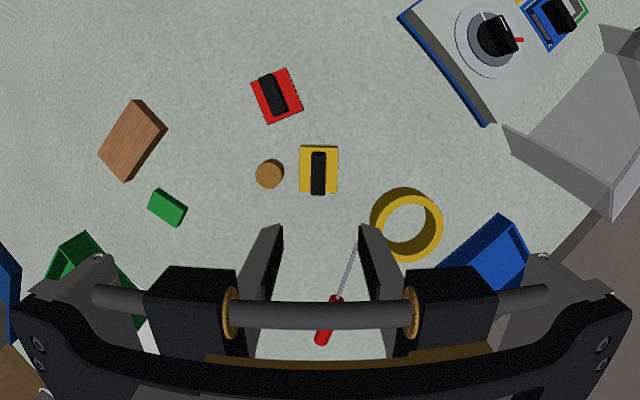

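Run:
```python
from h import *
C=np.load("w9.npz")
cv2.imwrite('pics/w9c.png',cv2.resize(C['p'][130:210,280:360,::-1],None,fx=7.5,fy=7.5,interpolation=cv2.INTER_CUBIC))
```

```text
(no output)
```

View pics/w9c.png

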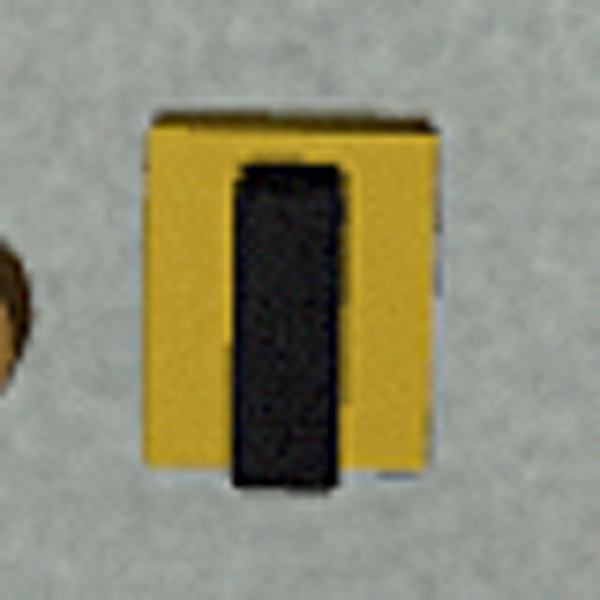

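Run:
```python
from h import *
C=np.load("w9.npz")
W=wrayv(C,[(280+a/7.5,130+b/7.5) for a,b in [(148,127),(438,133),(428,470),(145,467)]],.034)[:,:2]
print(W.mean(0),[ (np.linalg.norm(W[i]-W[j]),np.degrees(np.arctan2(*(W[j]-W[i])[::-1]))) for i,j in [(0,1),(3,2),(0,3),(1,2)]])
```

```text
[ 0.5631782  -0.19118416] [(np.float64(0.04954429252250962), np.float64(46.86010386321666)), (np.float64(0.049889950851052536), np.float64(47.43767434655478)), (np.float64(0.0601157089910287), np.float64(-43.22064468433886)), (np.float64(0.059613301865515625), np.float64(-42.89154012870037))]
```

Emit:
jog_arm:
  rows: [-0.001,0,-0.035,0,0,-1,0.5,0,0,-0.035,0,0,0,0.5,0,0,-0.035,0,0,0,0.5,0,0,-0.035,0,0,0,0.5,0,0,-0.033,0,0,0,0.5,0,0,-0.025,0,0,0,0.5,0,0,-0.01,0,0,0,0.5,0,0,0,0,0,0,0.5]

```text
time_s: 17.18
ee_pos: [0.5623, -0.1908, 0.0384]
eef_rot: [-2.79, 1.567, 2.745]
force: [0.1, 0.0, -0.4]
grip_width: 0.047
```

Emit:
jog_arm:
  rows: [0,0,0,0,0,0,1,0,0,0,0,0,0,1,0,0,0,0,0,0,1,0,0,0,0,0,0,1,0,0,0,0,0,0,1,0,0,0,0,0,0,1,0,0,0,0,0,0,1]

```text
time_s: 17.77
ee_pos: [0.5633, -0.1923, 0.041]
eef_rot: [0.316, 1.57, -0.433]
force: [-2.6, -0.3, 5.8]
grip_width: 0.018
```

Emit:
jog_arm:
  rows: [0,0,0.03,0,0,0,1,0,0,0.04,0,0,0,1,0,0,0.04,0,0,0,1,0,0.01,0.03,0,0,3,1,-0.003,0.032,0.01,0,0,4,1,-0.003,0.032,0,0,0,4,1,-0.003,0.032,0,0,0,4,1,-0.003,0.032,0,0,0,4,1]

```text
time_s: 18.43
ee_pos: [0.5506, -0.0528, 0.1904]
eef_rot: [0.54, 1.571, 0.125]
force: [0.6, 0.7, -1.2]
grip_width: 0.0181
```

Emit:
jog_arm:
  rows: [-0.004,0.033,0,0,0,4,1,-0.004,0.033,0,0,0,4,1,-0.004,0.033,0,0,0,4,1,-0.004,0.033,0,0,0,4,1,-0.004,0.033,0,0,0,4,1,-0.004,0.033,0,0,0,3,1,-0.004,0.033,0,0,0,1,1,0,0.033,0,0,0,0,1]

```text
time_s: 19.1
ee_pos: [0.5223, 0.2115, 0.1903]
eef_rot: [-2.943, 1.571, -2.94]
force: [-0.4, 0.4, -0.2]
grip_width: 0.0179
```

Emit:
jog_arm:
  rows: [0,0.01,-0.02,0,0,0,1,0,0,-0.02,0,0,0,1,0,0,-0.01,0,0,0,1,0,0,0,0,0,0,1,0,0,0,0,0,0,1,0,0,0,0,0,0,1]

```text
time_s: 19.6
ee_pos: [0.5237, 0.2196, 0.1415]
eef_rot: [0.306, 1.569, 0.306]
force: [-0.8, -0.4, -1.4]
grip_width: 0.0179
```

Run:
```python
from h import *
o=st()
```

```text
t 19.6 pos [0.5237 0.2196 0.1415] x [ 0.001  0.    -1.   ] yang 90.02 F [-0.8 -0.4 -1.4] w 0.0179 q [ 0.33  0.4   1.54 -0.    1.2  -1.24]
```

Emit:
jog_arm:
  rows: [-0.0005,0.001,-0.02,0,0,0,1,0,0,0,0,0,0,1,0,0,0,0,0,0,1]

```text
time_s: 19.85
ee_pos: [0.5226, 0.2206, 0.1208]
eef_rot: [-2.857, 1.57, -2.856]
force: [-0.2, 0.6, -1.2]
grip_width: 0.0178
```

Run:
```python
from h import *
o=st();snap('wrist','w10')
C=np.load("w10.npz")
cv2.imwrite('pics/w10c.png',cv2.resize(C['p'][90:290,190:450,::-1],None,fx=3,fy=3,interpolation=cv2.INTER_CUBIC))
T=lambda p:((p-np.array([190,90]))*3).round(1)
x,y,z=o["ee_pos"]
print("mod top near edge",T(wproj(C,[x-.03,y-.025,z-.007])),T(wproj(C,[x-.03,y+.025,z-.007])))
X,Y=.523,.2209
print("frame",T(wproj(C,[X-.04,Y-.035,.05])),T(wproj(C,[X-.04,Y+.035,.05])))
```

```text
t 19.85 pos [0.5226 0.2206 0.1208] x [-0. -0. -1.] yang 90.04 F [-0.2  0.6 -1.2] w 0.0178 q [ 0.33  0.42  1.56  0.    1.16 -1.24]
mod top near edge [271.5 287. ] [510.4 287. ]
frame [264.3 198.2] [519.2 198.2]
```

View pics/w10c.png

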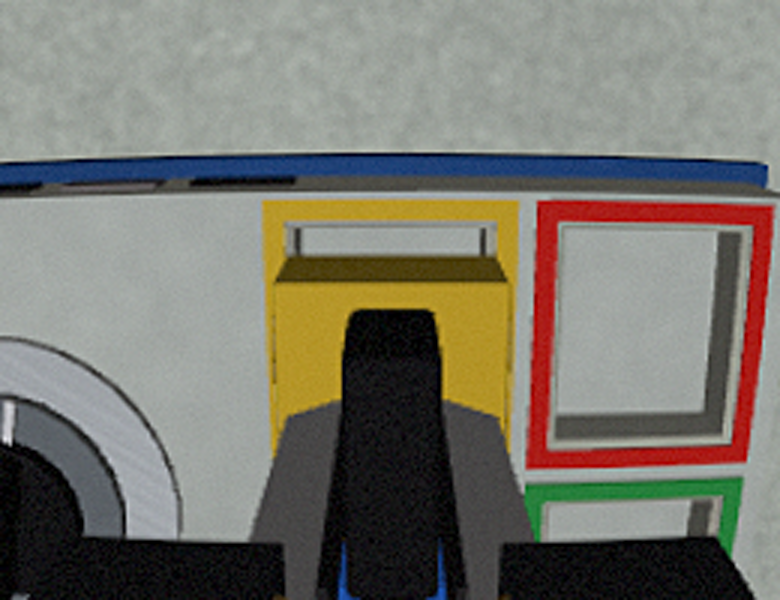

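Emit:
jog_arm:
  rows: [0.0025,0,-0.012,0,0,0,1,0,0,-0.01,0,0,0,1,0,0,-0.008,0,0,0,1,0,0,-0.006,0,0,0,1,0,0,0,0,0,0,1]

```text
time_s: 20.32
ee_pos: [0.5244, 0.2206, 0.0826]
eef_rot: [-2.799, 1.568, -2.798]
force: [-0.2, 1.0, -1.4]
grip_width: 0.0177
```

Emit:
jog_arm:
  rows: [0,0,-0.006,0,0,0,1,0,0,-0.006,0,0,0,1,0,0,-0.002,0,0,0,1,0,0,0,0,0,0,1]

```text
time_s: 20.65
ee_pos: [0.5248, 0.2208, 0.0697]
eef_rot: [-2.829, 1.57, -2.828]
force: [0.2, -0.3, -1.1]
grip_width: 0.0179
```

Emit:
jog_arm:
  rows: [0,0,-0.002,0,0,0,1,0,0,-0.001,0,0,0,1,0,0,0,0,0,0,1]

```text
time_s: 20.9
ee_pos: [0.5254, 0.221, 0.0688]
eef_rot: [0.204, 1.57, 0.206]
force: [-5.4, -3.1, 13.0]
grip_width: 0.0182
```

Emit:
jog_arm:
  rows: [0,0,0.001,0,0,0,0.5,0,0,0,0,0,0,0.5,0,0,0,0,0,0,0.5,0,0,0,0,0,0,0.5,0,0,0.03,0,0,0,0.5,0,0,0.04,0,0,0,0.5,0,0,0.04,0,0,0,0.5,0,-0.01,0.03,0,0,-2,0.5]

```text
time_s: 21.57
ee_pos: [0.5252, 0.2119, 0.2115]
eef_rot: [0.445, 1.568, 0.413]
force: [0.7, 0.5, 0.5]
grip_width: 0.047
```

Emit:
jog_arm:
  rows: [-0.006,-0.033,0.005,0,0,-2,0.5,-0.006,-0.033,0.005,0,0,-2,0.5,-0.006,-0.033,0.005,0,0,-2,0.5,-0.006,-0.033,0.005,0,0,-2,0.5,-0.006,-0.033,0.005,0,0,-2,0.5,-0.006,-0.033,0.005,0,0,-2,0.5,-0.006,-0.033,0.005,0,0,-2,0.5,-0.006,-0.033,0.005,0,0,-2,0.5]

```text
time_s: 22.23
ee_pos: [0.4765, -0.0546, 0.2486]
eef_rot: [0.181, 1.571, -0.134]
force: [0.2, -0.4, -1.3]
grip_width: 0.0469
```

Emit:
jog_arm:
  rows: [-0.006,-0.033,0,0,0,-2,0.5,-0.006,-0.033,0,0,0,0,0.5,-0.006,-0.033,0,0,0,0,0.5,-0.004,-0.016,0,0,0,0,0.5,0,0,0,0,0,0,0.5,0,0,0,0,0,0,0.5,0,0,0,0,0,0,0.5]

```text
time_s: 22.82
ee_pos: [0.4553, -0.1673, 0.2482]
eef_rot: [2.27, 1.571, 1.923]
force: [-1.0, -0.6, -0.1]
grip_width: 0.0467
```

Run:
```python
from h import *
o=st();snap('wrist','w11')
C=np.load("w11.npz");x,y,z=o["ee_pos"]
print(wproj(C,[x,y,.034]))
```

```text
t 22.82 pos [ 0.4553 -0.1673  0.2482] x [-0.  0. -1.] yang 70.08 F [-1.  -0.6 -0.1] w 0.0467 q [-0.43  0.12  1.64  0.    1.38 -1.65]
[319.73441998 170.36896723]
```

View pics/w11.png

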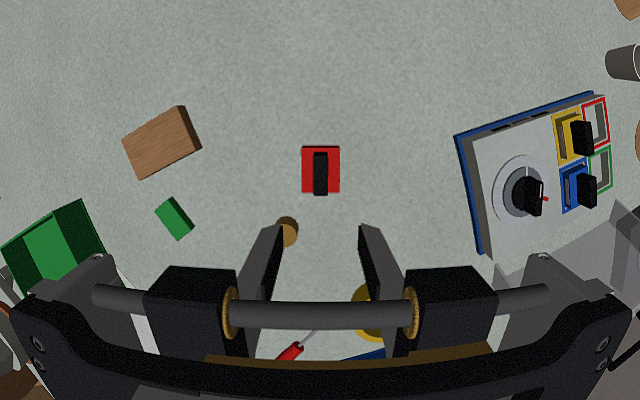

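Run:
```python
from h import *
C=np.load("w11.npz")
cv2.imwrite('pics/w11c.png',cv2.resize(C['p'][130:210,280:360,::-1],None,fx=7.5,fy=7.5,interpolation=cv2.INTER_CUBIC))
```

```text
(no output)
```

View pics/w11c.png

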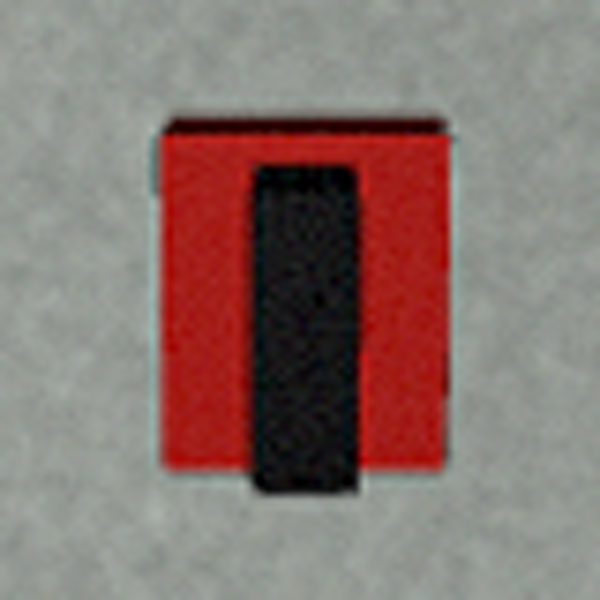

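Emit:
jog_arm:
  rows: [0,0.001,-0.035,0,0,0,0.5,0,0,-0.035,0,0,0,0.5,0,0,-0.035,0,0,0,0.5,0,0,-0.035,0,0,0,0.5,0,0,-0.033,0,0,0,0.5,0,0,-0.025,0,0,0,0.5,0,0,-0.01,0,0,0,0.5,0,0,0,0,0,0,0.5]

```text
time_s: 23.53
ee_pos: [0.4544, -0.1659, 0.0386]
eef_rot: [3.048, 1.567, 2.702]
force: [-1.3, 0.2, -0.4]
grip_width: 0.0466
```

Emit:
jog_arm:
  rows: [0,0,0,0,0,0,1,0,0,0,0,0,0,1,0,0,0,0,0,0,1,0,0,0,0,0,0,1,0,0,0,0,0,0,1,0,0,0,0,0,0,1,0,0,0,0,0,0,1]

```text
time_s: 24.12
ee_pos: [0.4555, -0.1673, 0.0411]
eef_rot: [-0.085, 1.569, -0.433]
force: [-0.8, 0.8, 7.1]
grip_width: 0.0177
```

Emit:
jog_arm:
  rows: [0,0,0.03,0,0,0,1,0,0,0.04,0,0,0,1,0,0,0.04,0,0,0,1,0,0.01,0.03,0,0,2,1,0.005,0.032,0.01,0,0,2,1,0.005,0.032,0,0,0,2,1,0.005,0.032,0,0,0,2,1,0.005,0.032,0,0,0,2,1]

```text
time_s: 24.78
ee_pos: [0.4749, -0.0277, 0.1906]
eef_rot: [0.131, 1.57, -0.042]
force: [0.2, -0.5, -2.3]
grip_width: 0.0177
```

Emit:
jog_arm:
  rows: [0.005,0.033,0,0,0,2,1,0.005,0.033,0,0,0,2,1,0.005,0.033,0,0,0,2,1,0.005,0.033,0,0,0,2,1,0.005,0.033,0,0,0,2,1,0.005,0.033,0,0,0,0,1,0.005,0.033,0,0,0,0,1,0.005,0.033,0,0,0,0,1]

```text
time_s: 25.45
ee_pos: [0.5149, 0.2366, 0.1902]
eef_rot: [-2.652, 1.57, -2.65]
force: [0.7, -0.2, -1.5]
grip_width: 0.0178
```

Emit:
jog_arm:
  rows: [0.005,0.033,0,0,0,0,1,0.004,0.028,0,0,0,0,1,0,0,0,0,0,0,1,0,0,-0.03,0,0,0,1,0,0,-0.03,0,0,0,1,0,0,-0.01,0,0,0,1,0,0,0,0,0,0,1,0,0,0,0,0,0,1]

```text
time_s: 26.12
ee_pos: [0.5244, 0.2957, 0.1212]
eef_rot: [0.391, 1.571, 0.392]
force: [0.1, 0.0, -1.2]
grip_width: 0.0182
```

Run:
```python
from h import *
o=st();snap('wrist','w12')
C=np.load("w12.npz")
cv2.imwrite('pics/w12c.png',cv2.resize(C['p'][90:290,190:450,::-1],None,fx=3,fy=3,interpolation=cv2.INTER_CUBIC))
T=lambda p:((p-np.array([190,90]))*3).round(1)
x,y,z=o["ee_pos"]
print("mod top near edge",T(wproj(C,[x-.03,y-.025,z-.007])),T(wproj(C,[x-.03,y+.025,z-.007])))
X,Y=.523,.2955
print("frame",T(wproj(C,[X-.04,Y-.035,.05])),T(wproj(C,[X-.04,Y+.035,.05])))
```

```text
t 26.12 pos [0.5244 0.2957 0.1212] x [ 0.  0. -1.] yang 90.04 F [ 0.1  0.  -1.2] w 0.0182 q [ 0.45  0.49  1.46 -0.    1.19 -1.12]
mod top near edge [271.3 286.9] [510.3 286.9]
frame [262.4 191.5] [517.2 191.5]
```

View pics/w12c.png

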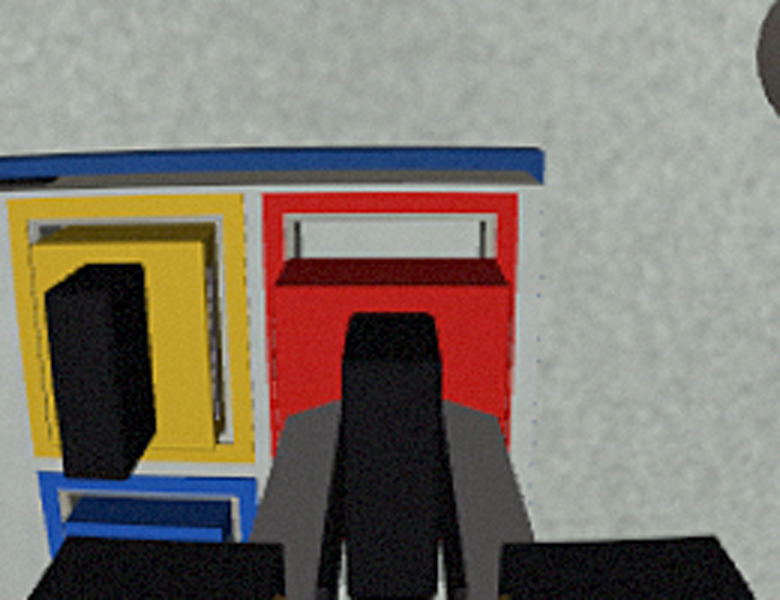

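Emit:
jog_arm:
  rows: [0,0,-0.012,0,0,0,1,0,0,-0.01,0,0,0,1,0,0,-0.008,0,0,0,1,0,0,-0.006,0,0,0,1,0,0,0,0,0,0,1]

```text
time_s: 26.58
ee_pos: [0.5235, 0.2956, 0.0826]
eef_rot: [-2.675, 1.568, -2.673]
force: [0.5, 0.3, -1.9]
grip_width: 0.0177
```

Emit:
jog_arm:
  rows: [0,0,-0.006,0,0,0,1,0,0,-0.006,0,0,0,1,0,0,-0.002,0,0,0,1,0,0,0,0,0,0,1]

```text
time_s: 26.92
ee_pos: [0.5239, 0.2958, 0.0697]
eef_rot: [-2.722, 1.57, -2.72]
force: [0.2, -0.4, -2.2]
grip_width: 0.0178
```

Emit:
jog_arm:
  rows: [0,0,-0.002,0,0,0,1,0,0,-0.001,0,0,0,1,0,0,0,0,0,0,1]

```text
time_s: 27.17
ee_pos: [0.5244, 0.296, 0.0691]
eef_rot: [0.292, 1.57, 0.293]
force: [-5.9, -4.0, 12.2]
grip_width: 0.0178
```

Emit:
jog_arm:
  rows: [0,0,0.001,0,0,0,0.5,0,0,0,0,0,0,0.5,0,0,0,0,0,0,0.5,0,0,0,0,0,0,0.5,0,0,0.03,0,0,0,0.5,0,0,0.04,0,0,0,0.5,0,0,0.04,0,0,0,0.5,0,-0.01,0.03,0,0,0,0.5]

```text
time_s: 27.83
ee_pos: [0.5242, 0.287, 0.2115]
eef_rot: [0.542, 1.568, 0.544]
force: [0.0, -0.1, 0.5]
grip_width: 0.0468
```

Emit:
jog_arm:
  rows: [0.008,-0.033,0.005,0,0,0,0.5,0.008,-0.033,0.005,0,0,0,0.5,0.008,-0.033,0.005,0,0,0,0.5,0.008,-0.033,0.005,0,0,0,0.5,0.008,-0.033,0.005,0,0,0,0.5,0.008,-0.02,0.005,0,0,0,0.5,0,0,0,0,0,0,0.5,0,0,0,0,0,0,0.5]

```text
time_s: 28.5
ee_pos: [0.5723, 0.1003, 0.2382]
eef_rot: [0.888, 1.571, 0.887]
force: [-0.5, -0.2, -0.8]
grip_width: 0.0471
```

Run:
```python
from h import *
o=st();snap('wrist','w13');snap('side','d13')
C=np.load("w13.npz")
cv2.imwrite('pics/w13c.png',cv2.resize(C['p'][100:240,240:420,::-1],None,fx=4.4,fy=4.4,interpolation=cv2.INTER_CUBIC))
```

```text
t 28.5 pos [0.5723 0.1003 0.2382] x [ 0.  0. -1.] yang 89.96 F [-0.5 -0.2 -0.8] w 0.0471 q [ 0.11  0.35  1.38  0.    1.41 -1.46]
```

View pics/w13.png

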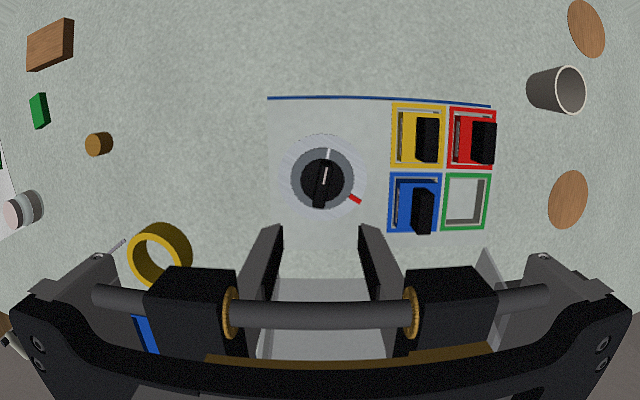

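View pics/w13c.png

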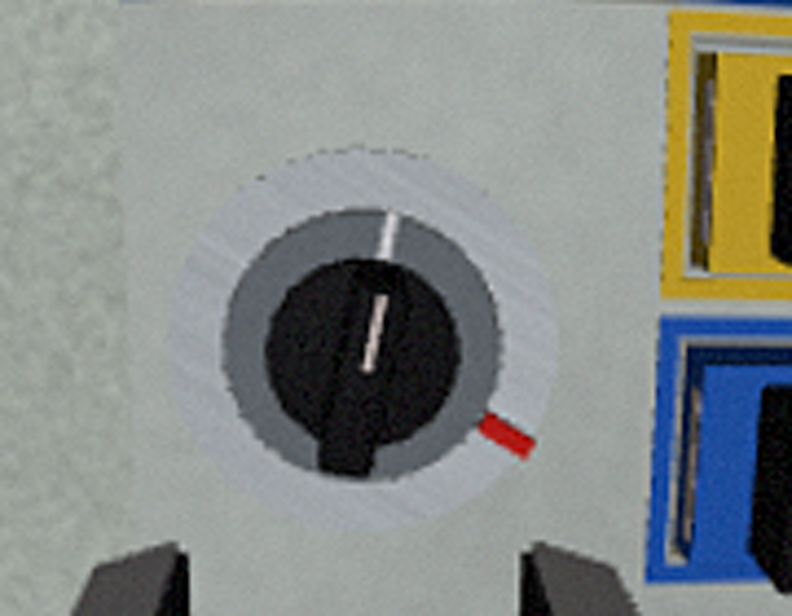

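View pics/d13.png

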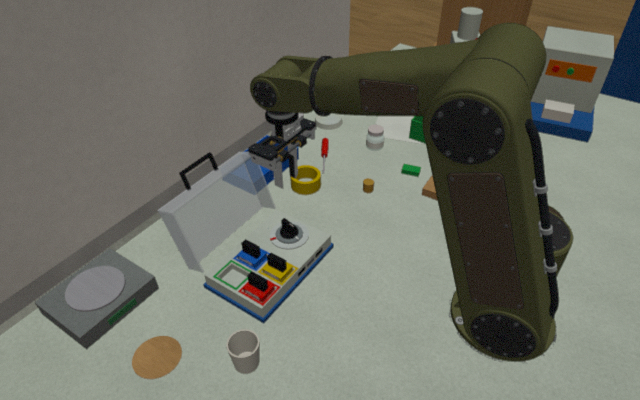

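Run:
```python
from h import *
C=np.load("w13.npz")
P=lambda a,b,z: wray(C,240+a/4.4,100+b/4.4,z)[:2]
# ring outer contour points
R=np.array([P(*q,.054) for q in [(167,340),(558,345),(362,147),(375,533)]])
print("ring",R.round(4)); 
cx=(R[2,0]+R[3,0])/2; cy=(R[0,1]+R[1,1])/2; c=np.array([cx,cy]); print("c",c, np.linalg.norm(R-c,axis=1))
D=np.array([P(*q,.058) for q in [(222,345),(500,345),(365,207),(365,482)]])
c2=np.array([(D[2,0]+D[3,0])/2,(D[0,1]+D[1,1])/2]); print("c2",c2)
# axis: ring mean, also per description
def q(p,c): d=p-c; return np.pi-np.arctan2(d[1],d[0]), np.linalg.norm(d)
for cc in (c,c2):
    print("mark",q(P(506,436,.054),cc),"ptr outer",q(P(391,213,.058),cc),q(P(385,258,.058),cc))
a,b=P(382,296,.099),P(367,372,.099); print("tip line dir (deg cw from -x)",np.degrees(np.pi-np.arctan2(*(a-b)[::-1])),a,b)
a,b=P(391,213,.058),P(386,258,.058); print("disc line",np.degrees(np.pi-np.arctan2(*(a-b)[::-1])))
```

```text
ring [[0.5749 0.0491]
 [0.5765 0.157 ]
 [0.5223 0.1029]
 [0.6314 0.1066]]
c [0.57684417 0.10308095] [0.05397799 0.05394572 0.05452965 0.05464219]
c2 [0.5764032  0.10258529]
mark (np.float64(2.1417753111542823), np.float64(0.04771283777566608)) ptr outer (np.float64(0.19826981234536056), np.float64(0.03790471358452386)) (np.float64(0.2317964579736258), np.float64(0.025698132264210628))
mark (np.float64(2.143907616389401), np.float64(0.04836831059193511)) ptr outer (np.float64(0.21351516541885118), np.float64(0.037574381194760344)) (np.float64(0.25478866011267387), np.float64(0.02538953308224232))
tip line dir (deg cw from -x) 10.808695171480668 [0.55473509 0.10729939] [0.57338474 0.10373884]
disc line 6.083481236197534
```

Emit:
jog_arm:
  rows: [0.002,0.001,-0.02,0,0,-6,0.6,0.0025,0.0015,-0.03,0,0,-5,0.6,0,0,-0.03,0,0,0,0.6,0,0,-0.03,0,0,0,0.6,0,0,-0.016,0,0,0,0.6,0,0,0,0,0,0,0.6,0,0,0,0,0,0,0.6]

```text
time_s: 29.18
ee_pos: [0.5762, 0.1044, 0.1121]
eef_rot: [-2.864, 1.57, -3.053]
force: [-0.1, 0.7, 0.1]
grip_width: 0.0375
```

Run:
```python
from h import *
o=st();snap('wrist','w14')
C=np.load("w14.npz")
cv2.imwrite('pics/w14c.png',cv2.resize(C['p'][110:290,210:430,::-1],None,fx=3.4,fy=3.4,interpolation=cv2.INTER_CUBIC))
```

```text
t 29.18 pos [0.5762 0.1044 0.1121] x [-0.001 -0.    -1.   ] yang 79.14 F [-0.1  0.7  0.1] w 0.0375 q [ 0.12  0.47  1.52  0.    1.16 -1.26]
```

View pics/w14c.png

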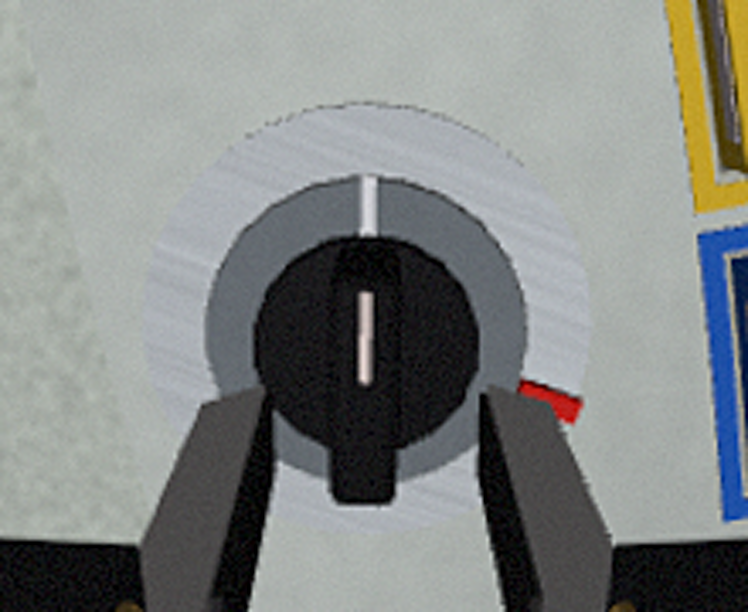

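Emit:
jog_arm:
  rows: [0,-0.002,-0.015,0,0,0,0.6,0,0,-0.015,0,0,0,0.6,0,0,-0.01,0,0,0,0.6,0,0,0,0,0,0,0.6,0,0,0,0,0,0,0.6]
  squeeze: 20

```text
time_s: 29.65
ee_pos: [0.5769, 0.1017, 0.0731]
eef_rot: [0.355, 1.57, 0.165]
force: [-0.8, 0.1, -0.2]
grip_width: 0.0377
```

Emit:
jog_arm:
  rows: [0,0,0,0,0,0,1,0,0,0,0,0,0,1,0,0,0,0,0,0,1,0,0,0,0,0,0,1,0,0,0,0,0,0,1]

```text
time_s: 30.07
ee_pos: [0.5769, 0.1018, 0.0729]
eef_rot: [0.78, 1.569, 0.589]
force: [-0.5, 4.3, 2.3]
grip_width: 0.0141
```

Run:
```python
from h import *
o=st()
```

```text
t 30.07 pos [0.5769 0.1018 0.0729] x [ 0.001  0.001 -1.   ] yang 79.06 F [-0.5  4.3  2.3] w 0.0141 q [ 0.11  0.51  1.55  0.    1.08 -1.27]
```

Emit:
jog_arm:
  rows: [0,0,0,0,0,-6,1,0,0,0,0,0,-6,1,0,0,0,0,0,-6,1,0,0,0,0,0,-6,1,0,0,0,0,0,-6,1,0,0,0,0,0,-6,1,0,0,0,0,0,-6,1,0,0,0,0,0,-6,1]

```text
time_s: 30.73
ee_pos: [0.5759, 0.1004, 0.0728]
eef_rot: [-1.38, 1.568, -2.414]
force: [-10.0, -7.1, 9.9]
grip_width: 0.0135
```

Emit:
jog_arm:
  rows: [0,0,0,0,0,-6,1,0,0,0,0,0,-6,1,0,0,0,0,0,-6,1,0,0,0,0,0,-6,1,0,0,0,0,0,-6,1,0,0,0,0,0,-6,1,0,0,0,0,0,0,1,0,0,0,0,0,0,1]

```text
time_s: 31.4
ee_pos: [0.5747, 0.1002, 0.0728]
eef_rot: [-1.086, 1.565, -2.744]
force: [-18.1, -8.8, 16.8]
grip_width: 0.0135
```

Run:
```python
from h import *
o=st();snap('wrist','w15')
C=np.load("w15.npz")
cv2.imwrite('pics/w15c.png',cv2.resize(C['p'][110:290,210:430,::-1],None,fx=3.4,fy=3.4,interpolation=cv2.INTER_CUBIC))
```

```text
t 31.4 pos [0.5747 0.1002 0.0728] x [-0.005 -0.002 -1.   ] yang -4.98 F [-18.1  -8.8  16.8] w 0.0135 q [ 0.11  0.51  1.55 -0.    1.08  0.2 ]
```

View pics/w15c.png

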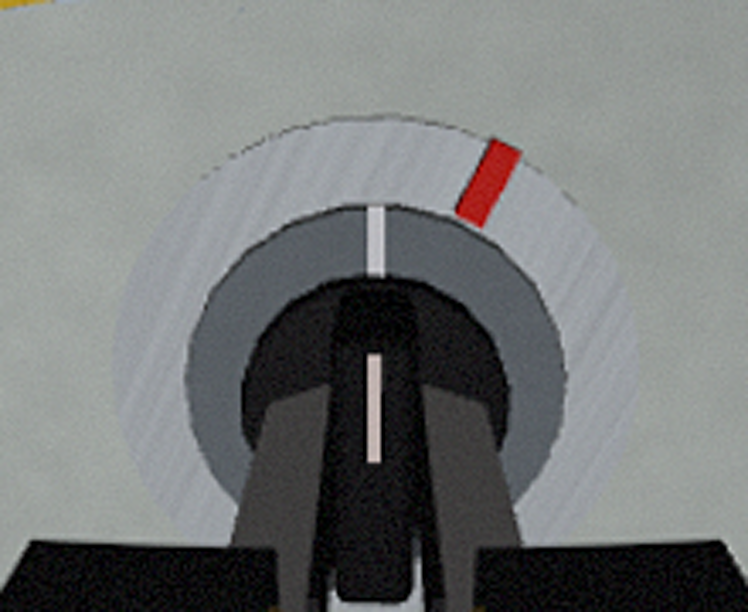

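Run:
```python
from h import *
C=np.load("w15.npz")
P=lambda a,b,z: wray(C,210+a/3.4,110+b/3.4,z)[:2]
ring=[P(*q,.054) for q in [(115,375),(638,375),(376,115),(205,176),(575,205)]]
from scipy.optimize import least_squares
r=least_squares(lambda c:[np.linalg.norm(p-c)-.054 for p in ring],[.577,.103]); c=r.x; print(c,r.fun)
def q(p): d=p-c; return np.degrees(np.pi-np.arctan2(d[1],d[0])),np.linalg.norm(d)
print("mark",q(P(489,183,.054)),"ptr",q(P(375.5,209,.058)),q(P(375.5,272,.058)))
```

```text
[0.57610989 0.10196241] [-2.39151003e-04 -1.79827198e-05  2.68938110e-04 -3.64265419e-05
 -3.36676318e-04]
mark (np.float64(122.86951668561132), np.float64(0.04663278879175947)) ptr (np.float64(94.93691350758546), np.float64(0.03683325872415585)) (np.float64(94.89871008071604), np.float64(0.024527443750079866))
```

Emit:
jog_arm:
  rows: [-0.002,-0.001,0,0,0,-6,1,0,0,0,0,0,-6,1,0,0,0,0,0,-6,1,0,0,0,0,0,-6,1,0,0,0,0,0,-4,1,0,0,0,0,0,0,1,0,0,0,0,0,0,1,0,0,0,0,0,0,1]

```text
time_s: 32.12
ee_pos: [0.5736, 0.1004, 0.0728]
eef_rot: [-0.927, 1.568, -3.072]
force: [-11.0, -0.1, 11.5]
grip_width: 0.0139
```

Run:
```python
from h import *
o=st();snap('wrist','w16')
C=np.load("w16.npz")
cv2.imwrite('pics/w16c.png',cv2.resize(C['p'][110:290,210:430,::-1],None,fx=3.4,fy=3.4,interpolation=cv2.INTER_CUBIC))
```

```text
t 32.12 pos [0.5736 0.1004 0.0728] x [-0.003 -0.    -1.   ] yang -32.93 F [-11.   -0.1  11.5] w 0.0139 q [0.11 0.51 1.55 0.   1.08 0.69]
```

View pics/w16c.png

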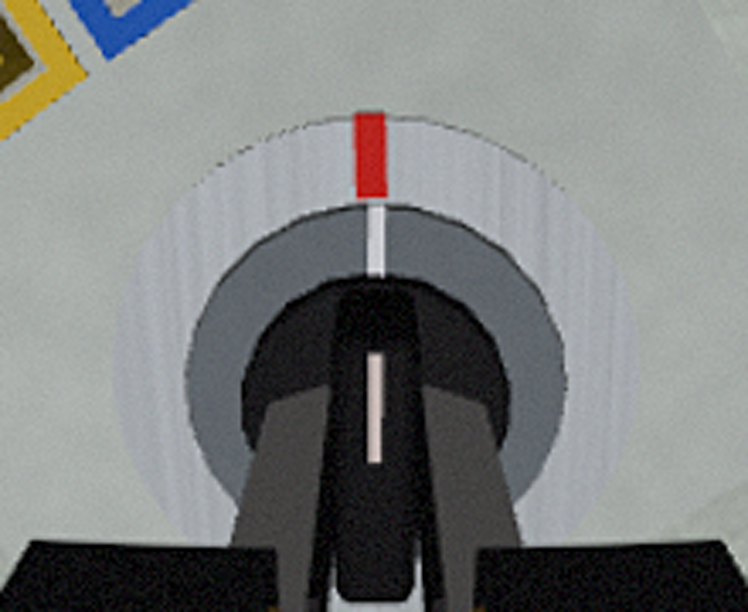

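Emit:
jog_arm:
  rows: [-0.001,0,0,0,0,1,1,0,0,0,0,0,0,1,0,0,0,0,0,0,0.6,0,0,0,0,0,0,0.6,0,0,0,0,0,0,0.6,0,0,0,0,0,0,0.6,0,0,0,0,0,0,0.6]

```text
time_s: 32.75
ee_pos: [0.5736, 0.1004, 0.0722]
eef_rot: [-0.603, 1.571, -2.731]
force: [0.3, -0.2, -0.1]
grip_width: 0.0374
```

Emit:
jog_arm:
  rows: [0,0,0.015,0,0,0,0.6,0,0,0.025,0,0,0,0.6,0,0,0.035,0,0,0,0.6,0,0,0.035,0,0,0,0.6,-0.02,0,0.03,0,0,0,0.6,0,0,0,0,0,0,0.6,0,0,0,0,0,0,0.6]

```text
time_s: 33.33
ee_pos: [0.5538, 0.1005, 0.2139]
eef_rot: [2.233, 1.568, 0.105]
force: [0.3, -0.5, 0.2]
grip_width: 0.0377
```

Run:
```python
from h import *
o=st();snap('wrist','w17');snap('side','d17');snap('scene','s17')
C=np.load("w17.npz")
D=np.load("d17.npz")
cv2.imwrite('pics/d17c.png',cv2.resize(D['p'][140:330,150:350,::-1],None,fx=3.1,fy=3.1,interpolation=cv2.INTER_CUBIC))
```

```text
t 33.33 pos [0.5538 0.1005 0.2139] x [ 0.003  0.    -1.   ] yang -31.93 F [ 0.3 -0.5  0.2] w 0.0377 q [ 0.11  0.32  1.47 -0.    1.34  0.67]
```

View pics/w17.png

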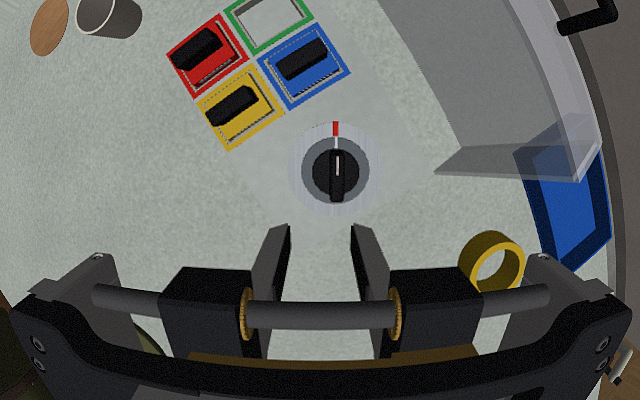

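View pics/d17c.png

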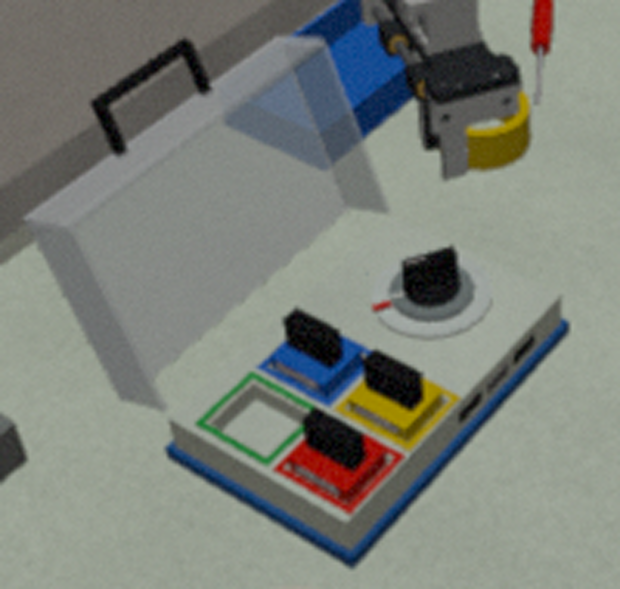

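View pics/s17.png

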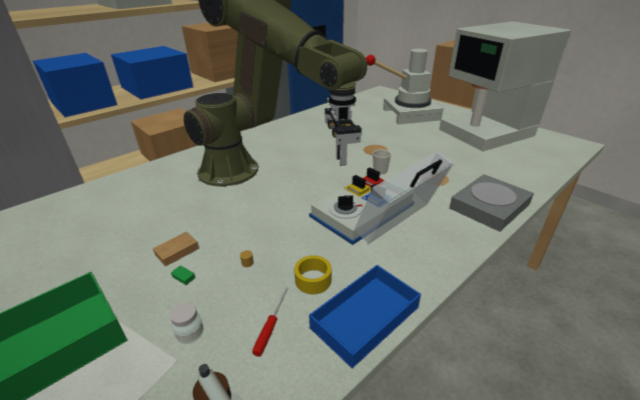

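Pointer (337,145) lies in line with the red mark (335,128), the three modules sit in their own frames, and the hood is open. One last check, of module heights by depth, before handing in.

Run:
```python
from h import *
D=np.load("d17.npz");P=cloud(D)
C=np.load("w17.npz")
for c in ["red","yellow","blue","green"]:
    m=cmask(D,c)&(D["d"]>0)&(P[...,2]>.045)&(P[...,2]<.075)&(P[...,0]>.45)&(P[...,0]<.68)&(P[...,1]>.17)&(P[...,1]<.36)
    z=P[m][:,2]; print(c,m.sum(),np.percentile(z,[10,50,80,90]).round(4) if m.sum() else "")
def m2(a,z): return wray(C,*a,z)
print("mark",m2((335.5,128.5),.054),"ptr line ends",m2((337,138),.058),m2((337.5,149),.058))
```

```text
red 443 [0.0487 0.058  0.0627 0.0641]
yellow 400 [0.0486 0.0577 0.0623 0.0638]
blue 339 [0.0486 0.0595 0.0625 0.0637]
green 111 [0.0485 0.0508 0.0521 0.0527]
mark [0.60084097 0.14142656 0.054     ] ptr line ends [0.5967157  0.13200158 0.058     ] [0.59086036 0.12139608 0.058     ]
```

```bash
python3 -c "
from station import ctrl
print(ctrl.hand_in())"
```

```text
the job is handed in; nothing more can be done
None
```

I opened the hood, plugged in the three modules that were there, set the dial, and handed the job in at about 33 s of the 208 s allowed. It reported no verdict.

- **Hood:** I lifted it by the handle and let it go past its tipping point. In the last pictures it is open on its stop.
- **Modules:** Blue, yellow and red each went into the socket of their own colour and met the socket floor with 11–13 N. I saw no green module in any view, so the green socket is empty. Depth readings put the module tops at about 62–63 mm above the bench, and a fully home module should be at 62 mm.
- **Dial:** I turned it about 111° clockwise. The last picture shows the pointer in line with the red mark to about a degree. The mark came out at the same angle, about 123°, before and during the turn, so I take it the ring did not move.
- **Other checks:** The other things on the bench look to be where they were; I compared the pictures by eye and did not measure them. The gripper was clear of everything at hand-in.
- **Camera disagreement:** The scene and side cameras disagreed on the console corners by up to about 15 mm in my first readings, so I used the wrist camera for all fine positioning. No check failed.

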